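Cock the desoldering pump in its bench rest

TASK

Lay the spring desoldering pump from the bench into its bench rest, nozzle through the slot of the end wall and trigger upward, then draw its plunger straight in along the barrel until the hair-trigger catch clicks and ease it back gently so that the catch alone holds it. Feel for the catch: do not ram the plunger on against its end buffer, do not let it slip or fire at any time, and leave the flux tub, screw dish and brush where they are.

Things in the scene. Friction and masses are not known exactly. Their poses are not given: they have to be found in the camera images.
- pump_mid (a point): Barrel centre of the loose desoldering pump (about 180 g): blue flat-sided barrel, black caps, 26 wide, 28 high (point is 14 above its underside), x -63 to +60 mm from here. x points to the white nozzle, z up to the red trigger. Ahead of the flat front shoulder (x=+60) a 14 mm thick nose reaches x=+100. It starts lying on the bench, trigger up, plunger out.
- pull (a point): Centre of the black flat-sided thumb pull on the rear end of the plunger rod: 22 mm long along the barrel, 18 wide, 22 high, on the barrel's centre line (height of pump_mid), at x=-136 mm from pump_mid when out, moving with the plunger. Axes as pump_mid. Pinch its sides from above or push its rear face (x=-147). Drawing it in also slides the loose pump until its shoulder meets the end wall.
- plunger (a joint): Plunger drawn in toward the nozzle (m): 0 out, limit 0.054. Spring 5 N at 0, +0.175 N/mm (10 to 13 N at the catch). The hidden catch lies between 0.030 and 0.047, differing each time. From 8 mm before it resistance rises by 2 to 4 N; just before the click it dips by 5 to 10 N as the plunger jumps about 1.5 mm inward. 2 mm further a stiff buffer starts: +9 N/mm.
- trigger_top (a point): Top of the red rocker trigger on the barrel: 16 x 9 mm, 5 mm proud, 36 mm behind pump_mid; some 2 N on it fires. Once clicked, the plunger eased outward comes to rest on the catch and the force on the pull falls to nothing. It fires too if the pull is let go while pressed into the buffer (snapping back knocks the catch off) or is tugged outward by more than about 4 N while hanging on it.
- rest: Fixed bench rest; origin under its dark steel foot (158 x 74 x 8 mm), x toward the end wall. Grey forks at x=-52 and +38 mm (8 thick, 44 wide, flared tops to 52 high), notches 29 wide, floors 26 above the bench. End wall: inner face x=+64, 47 high, slot 18 wide with floor at 31 for the nose; the barrel's shoulder bears on it. Rear open. All forces on it together must stay under 34 N.
- rest_seat (a point): Where pump_mid lies when seated: on the notches' centre line, over the origin of the rest, 40 mm above the bench, x along the notches to the end wall. Seated, pump_mid may lie up to 20 mm behind it (-x) and at most 4 mm ahead (shoulder on the wall); lay it in about 5 mm behind so that the shoulder clears the wall.
- flux_tub: small yellow tub with black lid, 47 mm across, 29 mm high; bystander, origin under its centre
- screw_dish: round steel dish of screws, 85 mm across, 18 mm high; bystander, origin under its centre
- brush: black antistatic brush, 134 x 21 x 10 mm, lying along its x; bystander, origin under its middle

How it is judged:
By the outcome, as a careful person would: the job done as asked, in the order asked, and still so for the second after the job is handed in, with the robot touching nothing.
It also fails if it takes over 72 s, if anything falls off the work surface, if the arm or the gripper's body presses on something with over 40 N, if the wrist force passes 120 N, or if a joint passes its speed limit or range.

ROBOT

A 6-joint arm with a two-finger parallel gripper is mounted at the origin on a cart in front of the work surface, level with it; the furniture and walls round the work are solid. World frame = base frame: x ahead of the robot, y to its left, z up, the work surface at z = 0. Lengths are in m, angles in rad, forces in N, time in s.
With the tool pointing down it reaches from about 0.425 to 0.95 m from the base axis. Payload 3.5 kg.
Tool frame: the origin (TCP) lies at the very end of the fingers, on their centre line; the grasp point (between the pads) lies ctrl.tcp_to_grasp behind it (ctrl.tcp_to_grasp is the distance from the TCP to the grasp point, in m); z points along the fingers, y is the line along which they close (so a half turn about z gives the same grasp; the last joint's range is limited). The gripper opens to 85 mm and grips with 20 to 120 N. Pads are 22 mm wide; open, the fingers measure 114 mm over their backs; the gripper's body (76 mm by 85 mm) begins 54 mm behind the grasp point. The pads swing forward as they close: fully open they stand 13 mm farther back than shut.
Start: joints at [-1.465, 0.286, 1.577, -0, 1.279, -0.15], TCP at [0.171, -0.653, 0.231] pointing down, gripper open.
Joint ranges: [-2.77, 2.77], [-0.9, 2.22], [0.21, 2.48], [-1.53, 4.67], [0.24, 2.81], [-2.84, 2.84]. Speed limits (rad/s): [2.79, 2.79, 3.14, 3.14, 3.14, 3.14].

INTERFACE

Orientations are given as a unit quaternion [x, y, z, w].
In Python, from plant import ctrl gives the robot as it stands.
- The arm moves only by the shell command python3 -m inch 'ROWS' [FORCE]. ROWS is JSON, a list of rows, each an object with "slide": the shift along the tool's x, y, z in cm, a list of three; "turn": the turn about the tool's z in rad; "grip": the finger opening in cm, from 0 to 8.54. A call has 1 to 20 rows; each row is the pose to reach, as a shift and turn from the pose commanded when the call began, along the tool's axes at that moment; what a row does not reach only later rows make up. A row lasts 1/10 s, in which the tool goes at most 50 mm and 8.59 degrees, less where a joint would pass 70% of its speed; a pose out of reach is approached as far as the arm can. A call with a gripper value outside its range is refused whole. The fingers move at their own pace and stop on an object; FORCE is the grip in N (left out, the last holds). Time passes only in rows, so rows that repeat a pose let the fingers close. It gives the time, the measured TCP pose, the force, the opening and the grip force at its end, in the units of the state.
- ctrl.get_state(): the state, without advancing time (a new reading comes with each control period).
- ctrl.read_camera(name): name is "scene" or "top" or "wrist"; returns (picture, depth): 480x640x3 uint8, red, green, blue; 480x640 float32, m along the optical axis (not along the pixel's ray), 0 where there is no reading.
- ctrl.camera_info(name): a dict with "K" (3x3 intrinsics, pixels), "D" ([k1, k2, p1, p2, k3] as OpenCV has them; the pictures are not rectified), "camera_from_world" (4x4, takes a point from world to camera coordinates); the wrist camera has in their place "T_tool_cam" (4x4, takes a point from camera to tool coordinates, whose origin is the TCP and whose axes are the flange's). Camera axes: x right, y down, z forward; pixel columns grow to the right and rows downward; lengths in m; the calibration is good to about 2 mm. A picture is of the moment at which its call begins: read the wrist's pose just before it. camera_info takes no time and is no camera call.
- ctrl.sign_off(): hands the job in; it is judged then, once.
The state is a dict: "time": time; "qpos": joint angles; "dq": joint speeds; "joint_efforts": joint torques, N m; "eef_pos": TCP position; "tcp_rot": TCP orientation; "contact_force": force on the tool from outside, world axes, zero at the start; "wrist_torque": the same for the moment, N m; "opening": opening from 0.0 (shut) to 1.0 (fully open); "finger_force": force on a finger pad.
Only numpy, scipy, OpenCV 4.12 (cv2) and the standard library are available. Lean on these libraries where they do the work, as an engineer would, in place of code of your own. Each camera call takes 0.05 s, during which the arm holds its last target. There are 200 camera calls.

## Working session

There is one attempt and no reset: what is moved stays moved. The work goes in short steps, Python scripts to look and compute and a shell command to move; the robot and the scene stay as the last step left them, time stands still between calls to the robot, and variables do not carry over. Pictures are saved under pics/ and viewed, at most 10 in all, crops included, and the job is handed in when it is done.

```bash
mkdir -p pics; ls
python3 - <<'E'
from plant import ctrl
import cv2,numpy as np
s=ctrl.get_state();print(s, ctrl.tcp_to_grasp)
for n in["top","scene"]:
    p,d=ctrl.read_camera(n);cv2.imwrite(f"pics/{n}0.png",p[:,:,::-1]);np.savez(f"{n}0.npz",p=p,d=d)
    i=ctrl.camera_info(n);print(n,i)
print(ctrl.camera_info("wrist"))
E
```

```text
pics
{'time': 0.0, 'qpos': array([-1.46497863e+00,  2.87174395e-01,  1.57818064e+00, -4.13744685e-07,
        1.27859817e+00, -1.50005215e-01]), 'dq': array([-0.00068038,  0.00026032,  0.00228336, -0.00031211,  0.0002174 ,
       -0.00124104]), 'joint_efforts': array([-7.27397833e-06, -4.05978513e+01, -2.92626411e+01, -1.45163431e-04,
        5.74058431e-03,  8.06004948e-06]), 'eef_pos': array([ 0.17075792, -0.65236393,  0.22993939]), 'tcp_rot': array([ 9.91829779e-01,  1.27562909e-01,  2.58766108e-05, -1.17999146e-03]), 'contact_force': array([-0.36521317,  0.49394566,  0.18793903]), 'wrist_torque': array([ 0.02345115,  0.01812118, -0.02364488]), 'finger_force': 0.0, 'opening': 1.0008622276075672} 0.0187
top {'K': array([[615.70496809,   0.        , 309.36645766],
       [  0.        , 615.70496809, 238.28513472],
       [  0.        ,   0.        ,   1.        ]]), 'D': array([-0.01946889,  0.        ,  0.        ,  0.        ,  0.        ]), 'camera_from_world': array([[-0.00420027, -0.99988758,  0.01439406, -0.18118544],
       [-0.99717494,  0.00310848, -0.07504985,  0.54706947]
[... 534 characters left out ...]
, -0.63857107, -0.66911381,  0.8025639 ],
       [ 0.        ,  0.        ,  0.        ,  1.        ]])}
{'K': array([[366.57248374,   0.        , 321.5489037 ],
       [  0.        , 366.57248374, 239.00367788],
       [  0.        ,   0.        ,   1.        ]]), 'D': array([-0.00919376,  0.        ,  0.        ,  0.        ,  0.        ]), 'T_tool_cam': array([[-7.61619528e-04, -9.62561807e-01, -2.71061225e-01,
         6.82100348e-02],
       [ 9.99999558e-01, -5.83619891e-04, -7.37283519e-04,
         3.71147170e-04],
       [ 5.51484234e-04, -2.71061667e-01,  9.62561826e-01,
        -1.41955560e-01],
       [ 0.00000000e+00,  0.00000000e+00,  0.00000000e+00,
         1.00000000e+00]])}
```

View pics/top0.png

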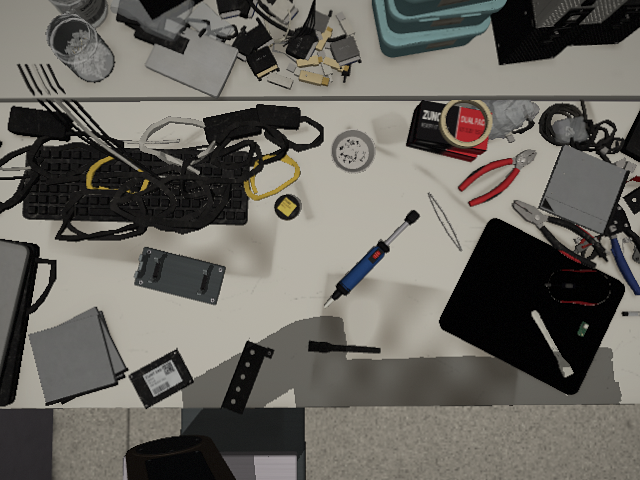

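View pics/scene0.png

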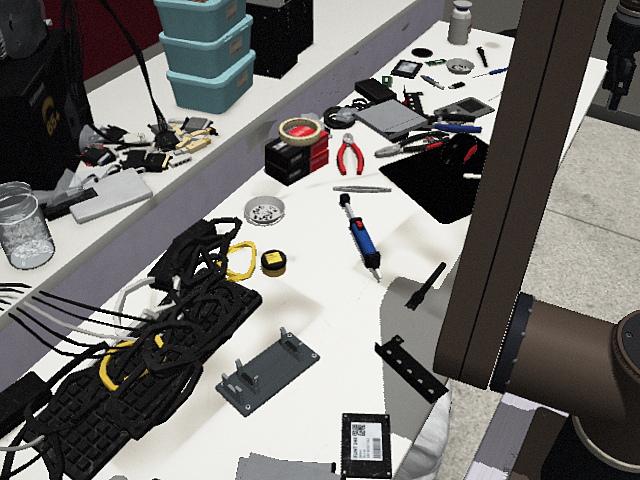

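The top view shows the pump with its nozzle tip at (327,303), pull at (412,216) and red trigger at (376,256). The rest is around (179,275), the tub at (288,207), the dish at (353,150) and the brush at (344,348). Next I'll zoom in on the rest and pump.

```bash
cat > h.py <<'E'
import numpy as np,cv2
from plant import ctrl
from scipy.spatial.transform import Rotation as R
def cam(n,s=None):
    i=ctrl.camera_info(n)
    if n=="wrist":
        T=np.eye(4);T[:3,:3]=R.from_quat(s["tcp_rot"]).as_matrix();T[:3,3]=s["eef_pos"]
        W=T@i["T_tool_cam"]
    else: W=np.linalg.inv(i["camera_from_world"])
    return i["K"],i["D"],W
def ray(c,uv,z):
    K,D,W=c
    u=cv2.undistortPoints(np.array(uv,float).reshape(-1,1,2),K,D)[:,0]
    d=np.c_[u,np.ones(len(u))]@W[:3,:3].T;o=W[:3,3]
    return o+d*((z-o[2])/d[:,2])[:,None]
def proj(c,P):
    K,D,W=c;V=np.linalg.inv(W)
    return cv2.projectPoints(np.array(P,float).reshape(-1,1,3),cv2.Rodrigues(V[:3,:3])[0],V[:3,3],K,D)[0][:,0]
def cloud(c,d,mask):
    K,D,W=c;v,u=np.nonzero(mask&(d>0));z=d[v,u]
    n=cv2.undistortPoints(np.c_[u,v].astype(float).reshape(-1,1,2),K,D)[:,0]
    return (np.c_[n,np.ones(len(n))]*z[:,None])@W[:3,:3].T+W[:3,3]
E
python3 - <<'E'
from h import *
f=np.load("top0.npz");p,d=f["p"],f["d"];c=cam("top")
hsv=cv2.cvtColor(p,cv2.COLOR_RGB2HSV)
roi=np.zeros(d.shape,bool);roi[195:315,315:430]=1
def big(m):
    n,l,s,q=cv2.connectedComponentsWithStats(m.astype(np.uint8));k=1+np.argmax(s[1:,4]);return l==k
blue=big(roi&(hsv[...,0]>100)&(hsv[...,0]<125)&(hsv[...,1]>120))
red=big(roi&((hsv[...,0]<8)|(hsv[...,0]>172))&(hsv[...,1]>130))
for n,m,z in[("blue",blue,.028),("red",red,.033)]:
    v,u=np.nonzero(m);r=cv2.minAreaRect(np.c_[u,v].astype(np.float32));print(n,r,ray(c,[r[0]],z),np.median(cloud(c,d,m)[:,2]))
q=ray(c,[(327,303),(412,216),(353,150),(288,207),(344,348)],.014);print(q.round(4))
a=np.arctan2(*(q[0]-q[1])[1::-1]);print("len",np.linalg.norm(q[0]-q[1]),"yaw",a)
roi=np.zeros(d.shape,bool);roi[235:315,125:235]=1
C=cloud(c,d,roi);print(np.percentile(C[:,2],[1,20,50,80,99]))
m=roi.copy();zz=np.zeros(d.shape);zz[roi&(d>0)]=C[:,2]
for lo,hi in[(.004,.015),(.022,.06),(.04,.06)]:
    m=(zz>lo)&(zz<hi);P=cloud(c,d,m);r=cv2.minAreaRect((P[:,:2]*1000).astype(np.float32));print(lo,len(P),r)
cr=lambda x0,y0,x1,y1:cv2.resize(p[y0:y1,x0:x1],(400,400*(y1-y0)//(x1-x0)),interpolation=3)
A=cr(125,235,235,315);B=cr(315,195,425,315)
H=max(len(A),len(B));o=np.zeros((H,800,3),np.uint8);o[:len(A),:400]=A;o[:len(B),400:]=B
cv2.imwrite("pics/crop.png",o[:,:,::-1])
E
```

```text
blue ((362.5000305175781, 267.5000305175781), (12.727920532226562, 53.740108489990234), 45.0) [[ 0.49187173 -0.28038911  0.028     ]] 0.027643836105542885
red ((376.2500305175781, 254.25003051757812), (4.949747085571289, 8.485280990600586), 45.0) [[ 0.51587423 -0.30535469  0.033     ]] 0.032861958126480406
[[ 0.4269 -0.2154  0.014 ]
 [ 0.5882 -0.3757  0.014 ]
 [ 0.7136 -0.2663  0.014 ]
 [ 0.6057 -0.1436  0.014 ]
 [ 0.3444 -0.2462  0.014 ]]
len 0.22740652580565093 yaw 2.3593731306395886
[-0.00328672  0.00025357  0.00328809  0.00972654  0.04820591]
0.004 3437 ((480.9002380371094, 59.09233093261719), (147.3373260498047, 204.51438903808594), 0.011703242547810078)
0.022 479 ((491.11810302734375, 85.78611755371094), (174.31634521484375, 71.24848175048828), 62.43470001220703)
0.04 169 ((488.2933044433594, 81.86628723144531), (164.12164306640625, 65.4501724243164), 65.41220092773438)
```

View pics/crop.png

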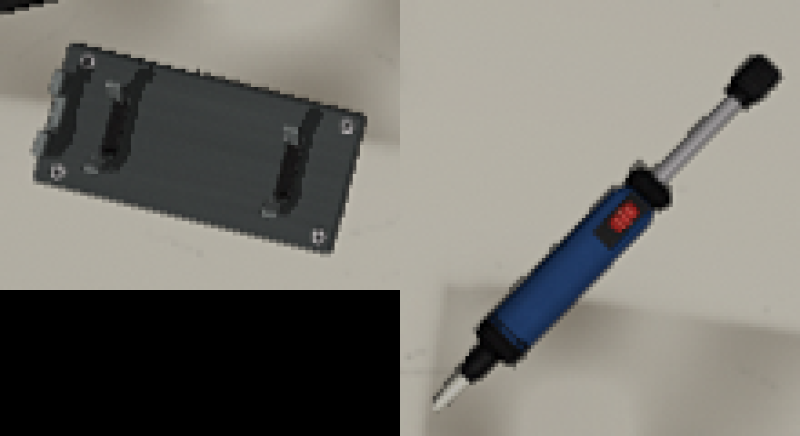

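The crop shows the rest's end wall at its left (+y) end, with foot corners near crop (72,45), (365,115), (330,250) and (38,180). On the pump, the trigger is toward the pull and the nozzle points to lower left. I'll fit the foot.

Run:
```python
from h import *
f=np.load("top0.npz");p=f["p"];c=cam("top")
k=110/400
cor=[(125+x*k,235+y*k) for x,y in[(72,45),(365,115),(330,250),(38,180)]]
g=p.astype(int).sum(2)<300
roi=np.zeros(g.shape,bool);roi[240:310,132:230]=1
m=(g&roi).astype(np.uint8)
n,l,s,_=cv2.connectedComponentsWithStats(m);m=l==1+np.argmax(s[1:,4])
v,u=np.nonzero(m);r=cv2.minAreaRect(np.c_[u,v].astype(np.float32));print(r)
for P in(cor,cv2.boxPoints(r)):
    w=ray(c,P,.008)[:,:2];print(w.round(4).tolist(),w.mean(0),[np.linalg.norm(w[i]-w[i-1]).round(4) for i in range(4)])
    e=(w[0]-w[1]) if np.linalg.norm(w[0]-w[1])>.1 else w[1]-w[2]
    print("yaw",np.arctan2(e[1],e[0]))
```

```text
((178.82354736328125, 274.7059020996094), (86.82775115966797, 40.26091384887695), 14.03624439239502)
[[0.5314, 0.1236], [0.495, -0.0267], [0.4263, -0.0093], [0.4624, 0.1399]] [0.47877094 0.0568785 ] [np.float64(0.0709), np.float64(0.1547), np.float64(0.0709), np.float64(0.1535)]
yaw 1.333319161371752
[[0.4639, 0.1467], [0.5365, 0.1297], [0.4967, -0.0276], [0.4244, -0.0099]] [0.48038194 0.05973087] [np.float64(0.1615), np.float64(0.0746), np.float64(0.1622), np.float64(0.0744)]
yaw 1.3228850565185049
```

```bash
python3 -m inch '[{"slide":[40.3,-28,10],"turn":-2.1,"grip":8.5},{"slide":[40.3,-28,10],"turn":-2.1,"grip":8.5},{"slide":[40.3,-28,10],"turn":-2.1,"grip":8.5},{"slide":[40.3,-28,10],"turn":-2.1,"grip":8.5},{"slide":[40.3,-28,10],"turn":-2.1,"grip":8.5},{"slide":[40.3,-28,10],"turn":-2.1,"grip":8.5},{"slide":[40.3,-28,10],"turn":-2.1,"grip":8.5},{"slide":[40.3,-28,10],"turn":-2.1,"grip":8.5},{"slide":[40.3,-28,10],"turn":-2.1,"grip":8.5},{"slide":[40.3,-28,10],"turn":-2.1,"grip":8.5},{"slide":[40.3,-28,10],"turn":-2.1,"grip":8.5},{"slide":[40.3,-28,10],"turn":-2.1,"grip":8.5},{"slide":[40.3,-28,10],"turn":-2.1,"grip":8.5},{"slide":[40.3,-28,10],"turn":-2.1,"grip":8.5},{"slide":[40.3,-28,10],"turn":-2.1,"grip":8.5},{"slide":[40.3,-28,10],"turn":-2.1,"grip":8.5},{"slide":[40.3,-28,10],"turn":-2.1,"grip":8.5},{"slide":[40.3,-28,10],"turn":-2.1,"grip":8.5}]'
cat > look.py <<'E'
from h import *
import sys
s=ctrl.get_state();p,d=ctrl.read_camera("wrist")
n=sys.argv[1];np.savez(n+".npz",p=p,d=d,eef_pos=s["eef_pos"],tcp_rot=s["tcp_rot"]);cv2.imwrite(f"pics/{n}.png",p[:,:,::-1])
M=R.from_quat(s["tcp_rot"]).as_matrix();print(s["time"],s["eef_pos"],"yaw",np.arctan2(M[1,0],M[0,0]),s["qpos"].round(3))
E
python3 look.py w1
```

```text
time: 1.9
eef_pos: [0.4898, -0.2802, 0.1313]
tcp_rot: [0.384, 0.924, 0.0, -0.0]
contact_force: [-0.2, -0.5, -1.0]
opening: 0.996
finger_force: 0.0
1.9 [ 0.48975715 -0.28019204  0.13125995] yaw 2.354370704827657 [-0.699  0.149  1.932 -0.     1.06  -1.483]
```

View pics/w1.png

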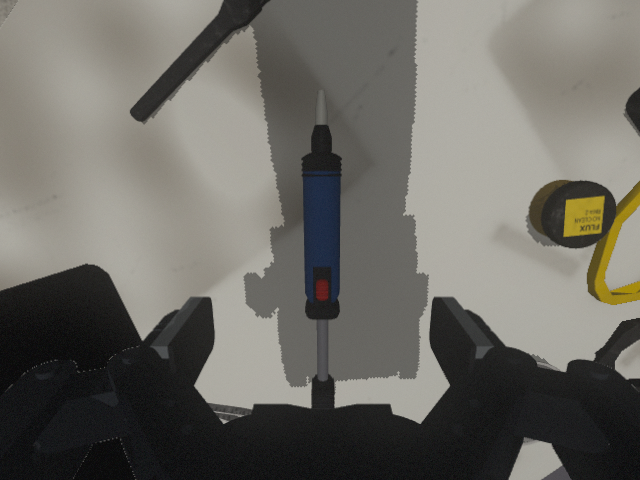

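The wrist view shows the pump nearly upright in the picture: nozzle tip at (321,90), front shoulder about row 153, trigger at (322,290), rear cap edge about row 318. It is well aligned with the tool. Now I'll measure it and move to the rest.

Run:
```python
from h import *
f=np.load("w1.npz");p=f["p"];c=cam("wrist",f);M=R.from_quat(f["tcp_rot"]).as_matrix()
T=lambda P:(P-f["eef_pos"])@M
h=cv2.cvtColor(p,cv2.COLOR_RGB2HSV)
b=(h[...,0]>100)&(h[...,0]<125)&(h[...,1]>120);b[:150]=0;b[330:]=0;b[:,:290]=0;b[:,360:]=0
L=[]
for r in range(175,262,5):
    u=np.nonzero(b[r])[0];L.append((u.mean(),r))
print("axis in tool mm",(T(ray(c,[L[0],L[-1]],.028))*1000).round(1).tolist(), "width",np.ptp(T(ray(c,[(np.nonzero(b[220])[0].min(),220),(np.nonzero(b[220])[0].max()+1,220)],.026))[:,1])*1000)
r=((h[...,0]<8)|(h[...,0]>172))&(h[...,1]>130);r[:,:290]=0;r[:,360:]=0;v,u=np.nonzero(r);print("trig",T(ray(c,[(u.mean(),v.min()),(u.mean(),v.max()+1)],.033))*1000)
print("tip,shoulder,rear",(T(ray(c,[(321,90),(321.5,153)],.014))*1000).round(1).tolist())
# delta to rest hover, in tool axes
print("to rest", (np.array([.479,.057,.157])-f["eef_pos"])@M*100)
```

```text
axis in tool mm [[nan, nan, nan], [-15.7, 0.3, 103.3]] width 20.709695323693307
trig [[-28.0785628   -0.55324975  98.25634534]
 [-44.91884061  -0.56544293  98.25417645]]
tip,shoulder,rear [[97.9, -0.9, 117.3], [57.3, -0.6, 117.3]]
to rest [24.64611079 23.0374867  -2.57115167]<stdin>:8: RuntimeWarning: Mean of empty slice.
  ret = ret.dtype.type(ret / rcount)
```

```bash
python3 -m inch '[{"slide":[24.6,23,-2.6],"turn":1.026,"grip":8.5},{"slide":[24.6,23,-2.6],"turn":1.026,"grip":8.5},{"slide":[24.6,23,-2.6],"turn":1.026,"grip":8.5},{"slide":[24.6,23,-2.6],"turn":1.026,"grip":8.5},{"slide":[24.6,23,-2.6],"turn":1.026,"grip":8.5},{"slide":[24.6,23,-2.6],"turn":1.026,"grip":8.5},{"slide":[24.6,23,-2.6],"turn":1.026,"grip":8.5},{"slide":[24.6,23,-2.6],"turn":1.026,"grip":8.5},{"slide":[24.6,23,-2.6],"turn":1.026,"grip":8.5},{"slide":[24.6,23,-2.6],"turn":1.026,"grip":8.5},{"slide":[24.6,23,-2.6],"turn":1.026,"grip":8.5}]'
python3 look.py w2
```

```text
time: 3.05
eef_pos: [0.4788, 0.0555, 0.1573]
tcp_rot: [0.787, 0.617, -0.0, 0.0]
contact_force: [-0.6, 0.1, -0.0]
opening: 0.995
finger_force: 0.0
3.05 [0.47879537 0.05551002 0.15725848] yaw 1.3292513381604545 [-0.095 -0.07   2.107 -0.     1.105  0.146]
```

View pics/w2.png

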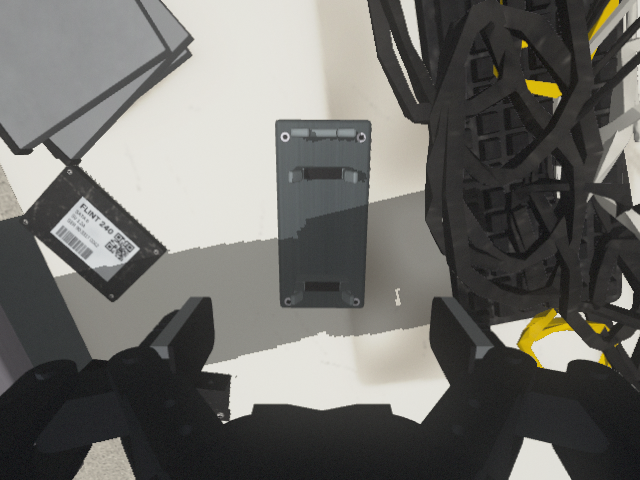

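The wrist view shows the rest: foot corners near (276,121), (371,121), (365,307) and (281,307). The end wall is at row 132, the front notch around (323,173) and the rear notch around (322,286). I'll measure these in tool axes.

Run:
```python
from h import *
f=np.load("w2.npz");p=f["p"];d=f["d"];c=cam("wrist",f);M=R.from_quat(f["tcp_rot"]).as_matrix()
T=lambda P:(P-f["eef_pos"])@M*1000
g=p.astype(float).sum(2)
m=((g<330)).astype(np.uint8);m[:,:240]=0;m[:,410:]=0
def edges(r,a=250,b=400):
    x=np.diff(g[r-1:r+2,a:b].mean(0));return a+np.argmin(x)+1,a+np.argmax(x)+1
for r in range(145,232,20): # above shade
    e=edges(r);P=T(ray(c,[(e[0],r),(e[1],r)],.008));print(r,e,P.round(1)[:,:2].tolist(),"mid",P[:,1].mean().round(2))
col=g[:,345:352].mean(1)
dg=np.diff(col);print("top/bot rows",[(i,int(dg[i])) for i in np.argsort(-abs(dg))[:14] if 100<i<330])
Q=cloud(c,d,(np.ones(d.shape)*0+m).astype(bool)); t=T(Q);z=Q[:,2]
k=(abs(t[:,1])<45)&(t[:,0]<95)&(t[:,0]>-80)&(z<.06)
for lo,hi in((.042,.0495),(.049,.056),(.022,.03)):
    q=t[k&(z>lo)&(z<hi)]
    for a,b in((-65,-40),(28,50),(55,85)):
        s=q[(q[:,0]>a)&(q[:,0]<b)]
        if len(s)>8: print(lo,(a,b),len(s),"x",np.percentile(s[:,0],[3,50,97]).round(1),"y",np.percentile(s[:,1],[1,99]).round(1),"|y|>..",s[s[:,1]<0][:,1].max().round(1) if (s[:,1]<0).any() else 0,s[s[:,1]>0][:,1].min().round(1)if (s[:,1]>0).any() else 0)
cv2.imwrite("pics/crop2.png",cv2.resize(p[110:320,265:385],None,fx=2.8,fy=2.8,interpolation=3)[:,:,::-1])
```

```text
145 (np.int64(276), np.int64(371)) [[61.5, -35.4], [61.5, 37.7]] mid 1.16
165 (np.int64(276), np.int64(370)) [[46.4, -35.9], [46.3, 37.5]] mid 0.78
185 (np.int64(277), np.int64(369)) [[30.8, -35.7], [30.7, 37.2]] mid 0.78
205 (np.int64(277), np.int64(368)) [[14.7, -36.2], [14.7, 37.0]] mid 0.39
225 (np.int64(278), np.int64(367)) [[-1.8, -35.9], [-1.8, 36.7]] mid 0.38
top/bot rows [(np.int64(119), -205), (np.int64(307), 108), (np.int64(136), -99), (np.int64(128), 89), (np.int64(118), -74), (np.int64(135), -67), (np.int64(308), 60), (np.int64(170), 53)]
0.042 (-65, -40) 149 x [-51.3 -46.  -43.8] y [-21.4  20.6] |y|>.. -15.2 14.4
0.042 (28, 50) 116 x [37.6 41.3 45.4] y [-20.8  19.7] |y|>.. -14.5 15.2
0.042 (55, 85) 59 x [67.5 68.1 71.5] y [-21.4  22. ] |y|>.. -8.6 10.0
0.049 (-65, -40) 137 x [-51.6 -47.2 -43.8] y [-23.8  22.9] |y|>.. -18.5 17.7
0.049 (28, 50) 62 x [37.6 40.9 45. ] y [-22.9  23.6] |y|>.. -17.6 18.9
0.022 (-65, -40) 469 x [-51.6 -46.3 -43.7] y [-20.6  20.2] |y|>.. -0.0 0.8
0.022 (28, 50) 489 x [37.4 41.8 45.3] y [-17.2  16.2] |y|>.. -0.0 0.7
0.022 (55, 85) 45 x [67.5 67.5 72.9] y [-9.6 10.6] |y|>.. -0.7 0.0
```

View pics/crop2.png

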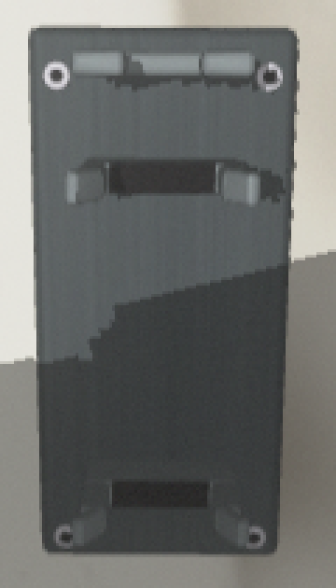

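```bash
python3 -m inch '[{"slide":[-32.5,9.2,5],"turn":-1.026,"grip":6},{"slide":[-32.5,9.2,5],"turn":-1.026,"grip":6},{"slide":[-32.5,9.2,5],"turn":-1.026,"grip":6},{"slide":[-32.5,9.2,5],"turn":-1.026,"grip":6},{"slide":[-32.5,9.2,9.6],"turn":-1.026,"grip":6},{"slide":[-32.5,9.2,9.6],"turn":-1.026,"grip":6},{"slide":[-32.5,9.2,9.6],"turn":-1.026,"grip":6},{"slide":[-32.5,9.2,9.6],"turn":-1.026,"grip":6},{"slide":[-32.5,9.2,9.6],"turn":-1.026,"grip":6},{"slide":[-32.5,9.2,9.6],"turn":-1.026,"grip":6},{"slide":[-32.5,9.2,9.6],"turn":-1.026,"grip":6},{"slide":[-32.5,9.2,9.6],"turn":-1.026,"grip":6}]'
cat > w.py <<'E'
from h import *
f=np.load("w1.npz");M=R.from_quat(f["tcp_rot"]).as_matrix();P=f["eef_pos"]+M@[-.001,-.0006,0]
g=np.load("w2.npz");N=R.from_quat(g["tcp_rot"]).as_matrix();Q=g["eef_pos"]+N@[.0037,0,0];Q[2]=.04
s=ctrl.get_state();T=R.from_quat(s["tcp_rot"]).as_matrix();y=np.arctan2(T[1,0],T[0,0])
print("t",s["time"],"tcp",s["eef_pos"].round(4),"yaw",y.round(4),"F tool",(s["contact_force"]@T).round(1),"open",s["opening"].round(3),"ff",s["finger_force"])
print("pump: to go tool cm",((P-s["eef_pos"])@T*100).round(2)," turn",2.3544-y)
r=1.3204;X=np.array([np.cos(r),np.sin(r),0]);Y=np.array([np.sin(r),-np.cos(r),0])
print("seat: to go tool cm",((Q-s["eef_pos"])@T*100).round(2)," turn",round(y-r,4),"TCP in rest mm",((s["eef_pos"]-Q)@np.c_[X,Y]*1000).round(2))
E
python3 w.py
```

```text
time: 4.3
eef_pos: [0.4907, -0.2803, 0.062]
tcp_rot: [0.382, 0.924, -0.0, 0.0]
contact_force: [-0.3, -0.4, -0.7]
opening: 0.703
finger_force: 0.0Traceback (most recent call last):
  File "w.py", line 5, in <module>
    print("t",s["time"],"tcp",s["eef_pos"].round(4),"yaw",y.round(4),"F tool",(s["contact_force"]@T).round(1),"open",s["opening"].round(3),"ff",s["finger_force"])
                                                                                                                     ^^^^^^^^^^^^^^^^^^
AttributeError: 'float' object has no attribute 'round'
```

```bash
sed -i 's/s\["opening"\].round(3)/s["opening"]/' w.py; python3 -m inch '[{"slide":[0,-0.12,2],"turn":0,"grip":6},{"slide":[0,-0.12,4],"turn":0,"grip":6},{"slide":[0,-0.12,5],"turn":0,"grip":6},{"slide":[0,-0.12,5.8],"turn":0,"grip":6},{"slide":[0,-0.12,5.8],"turn":0,"grip":5},{"slide":[0,-0.12,5.8],"turn":0,"grip":4},{"slide":[0,-0.12,5.8],"turn":0,"grip":3},{"slide":[0,-0.12,5.8],"turn":0,"grip":2},{"slide":[0,-0.12,5.8],"turn":0,"grip":2},{"slide":[0,-0.12,5.8],"turn":0,"grip":2},{"slide":[0,-0.12,5.8],"turn":0,"grip":2},{"slide":[0,-0.12,5.8],"turn":0,"grip":2}]' 50; python3 w.py
```

```text
time: 5.5
eef_pos: [0.4904, -0.2826, 0.0045]
tcp_rot: [0.383, 0.924, -0.0, 0.001]
contact_force: [0.2, 0.8, 6.0]
opening: 0.294
finger_force: 50.6
t 5.5 tcp [ 0.4904 -0.2826  0.0045] yaw 2.3557 F tool [ 0.4  0.7 -6. ] open 0.2944934683998005 ff 50.573042035102844
pump: to go tool cm [  0.09   0.07 -12.67]  turn -0.0013230671025752372
seat: to go tool cm [24.92 23.39 -3.59]  turn 1.0353 TCP in rest mm [-328.36   95.09]
```

```bash
python3 -m inch '[{"slide":[0,0,-2],"turn":0,"grip":2},{"slide":[0,0,-5],"turn":0,"grip":2},{"slide":[0,0,-10],"turn":0,"grip":2},{"slide":[3,3,-10],"turn":0.1,"grip":2},{"slide":[6,6,-10],"turn":0.23,"grip":2},{"slide":[9,9,-10],"turn":0.36,"grip":2},{"slide":[12,12,-10],"turn":0.49,"grip":2},{"slide":[15,15,-10],"turn":0.62,"grip":2},{"slide":[18,18,-10],"turn":0.75,"grip":2},{"slide":[21,21,-10],"turn":0.88,"grip":2},{"slide":[24.6,22.9,-10],"turn":1.0,"grip":2},{"slide":[24.6,22.9,-10],"turn":1.035,"grip":2},{"slide":[24.6,22.9,-10],"turn":1.035,"grip":2},{"slide":[24.6,22.9,-10],"turn":1.035,"grip":2},{"slide":[24.6,22.9,-10],"turn":1.035,"grip":2}]'; python3 w.py; python3 look.py w3
```

```text
time: 7.0
eef_pos: [0.4777, 0.0532, 0.1031]
tcp_rot: [0.79, 0.613, -0.0, -0.0]
contact_force: [0.6, 0.4, -2.4]
opening: 0.293
finger_force: 49.7
t 7.0 tcp [0.4777 0.0532 0.1031] yaw 1.32 F tool [0.6 0.4 2.4] open 0.29314444630844627 ff 49.733296036720276
pump: to go tool cm [-32.1    9.49  -2.82]  turn 1.0343640786133754
seat: to go tool cm [0.63 0.04 6.31]  turn -0.0004 TCP in rest mm [-6.24 -0.43]
7.0 [0.47772141 0.05315842 0.10307433] yaw 1.3200359213866246 [-0.101  0.006  2.145 -0.     0.991  0.15 ]
```

View pics/w3.png

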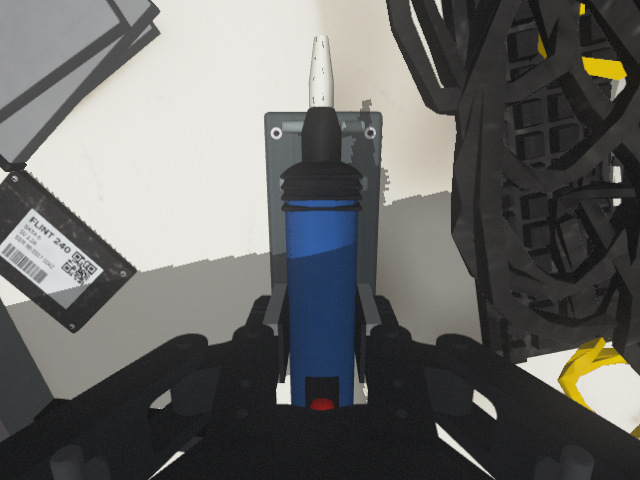

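The pump is held straight: tip at (320,37), front cap edge about row 163, centred on column 321 over the rest. I'll check its reach in tool axes.

Run:
```python
from h import *
f=np.load("w3.npz");c=cam("wrist",f);M=R.from_quat(f["tcp_rot"]).as_matrix();T=lambda P:(P-f["eef_pos"])@M*1000
print(T(ray(c,[(320.5,36)],.1125)),T(ray(c,[(320,163),(321,204)],.1265)))
# foot centreline now
print(T(ray(c,[(265.5,150),(378.5,150),(269,240),(376,240)],.008)))
d=f["d"];m=np.zeros(d.shape,bool);m[20:240,280:365]=1
q=cloud(c,d,m);t=T(q);k=q[:,2]>.09
print("barrel y mid rows",[np.percentile(t[k&(t[:,0]>a)&(t[:,0]<a+6)][:,1],[2,98]).mean().round(2) for a in(0,15,30,45,70,88)],"tip",t[k][:,0].max(), "topz",[np.percentile(q[k&(t[:,0]>a)&(t[:,0]<a+6)][:,2],90).round(4) for a in(0,20,40)])
```

```text
[[99.52039554 -0.50136911 -9.44467135]] [[ 59.82529087  -0.66857611 -23.43694847]
 [ 46.65528303  -0.36639855 -23.43452835]]
[[ 59.69257484 -35.55780776  95.07700186]
 [ 59.64229009  35.53776804  95.04866013]
 [  0.82048438 -35.66376066  95.08840111]
 [  0.79290183  36.26533007  95.05972261]]Traceback (most recent call last):
  File "<stdin>", line 8, in <module>
    return _quantile_unchecked(
        a, q, axis, out, overwrite_input, method, keepdims, weights)
    return _ureduce(a,
                    func=_quantile_ureduce_func,
    ...<5 lines>...
                    overwrite_input=overwrite_input,
                    method=method)
    r = func(a, **kwargs)
    result = _quantile(arr,
                       quantiles=q,
    ...<2 lines>...
                       out=out,
                       weights=wgt)
    slices_having_nans = np.isnan(arr[-1, ...])
                                  ~~~^^^^^^^^^
IndexError: index -1 is out of bounds for axis 0 with size 0
```

```bash
python3 -m inch '[{"slide":[0.05,0.04,2],"turn":0,"grip":2},{"slide":[0.05,0.04,4],"turn":0,"grip":2},{"slide":[0.05,0.04,4.6],"turn":0,"grip":2},{"slide":[0.05,0.04,5.1],"turn":0,"grip":2},{"slide":[0.05,0.04,5.6],"turn":0,"grip":2},{"slide":[0.05,0.04,5.6],"turn":0,"grip":2}]'; python3 w.py
```

```text
time: 7.65
eef_pos: [0.4783, 0.0541, 0.0473]
tcp_rot: [0.79, 0.613, -0.0, -0.0]
contact_force: [-0.7, 0.2, -2.0]
opening: 0.294
finger_force: 49.6
t 7.65 tcp [0.4783 0.0541 0.0473] yaw 1.3205 F tool [ 0.  -0.7  2. ] open 0.2937848084393349 ff 49.62024450302124
pump: to go tool cm [-32.21   9.44  -8.4 ]  turn 1.0338794545840961
seat: to go tool cm [0.52 0.01 0.73]  turn 0.0001 TCP in rest mm [-5.18 -0.09]
```

```bash
python3 -m inch '[{"slide":[0,0,0.4],"turn":0,"grip":2},{"slide":[0,0,0.8],"turn":0,"grip":2},{"slide":[0,0,1.1],"turn":0,"grip":2},{"slide":[0,0,1.35],"turn":0,"grip":2},{"slide":[0,0,1.5],"turn":0,"grip":2},{"slide":[0,0,1.5],"turn":0,"grip":2}]'; python3 w.py
```

```text
time: 8.25
eef_pos: [0.478, 0.0543, 0.032]
tcp_rot: [0.79, 0.613, -0.0, -0.0]
contact_force: [0.6, 0.1, -1.6]
opening: 0.291
finger_force: 49.6
t 8.25 tcp [0.478  0.0543 0.032 ] yaw 1.3208 F tool [0.3 0.6 1.6] open 0.2911337225803209 ff 49.642608761787415
pump: to go tool cm [-32.22   9.46  -9.92]  turn 1.033624603273381
seat: to go tool cm [ 0.51  0.04 -0.8 ]  turn 0.0004 TCP in rest mm [-5.07 -0.41]
```

```bash
python3 -m inch '[{"slide":[0,0,0.1],"turn":0,"grip":2},{"slide":[0,0,0.15],"turn":0,"grip":2},{"slide":[0,0,0.15],"turn":0,"grip":2}]'; python3 w.py
```

```text
time: 8.55
eef_pos: [0.4782, 0.0543, 0.0308]
tcp_rot: [0.79, 0.613, -0.0, -0.0]
contact_force: [-0.2, 0.8, -2.3]
opening: 0.296
finger_force: 49.6
t 8.55 tcp [0.4782 0.0543 0.0308] yaw 1.3208 F tool [ 0.7 -0.4  2.3] open 0.29630872285236476 ff 49.64312553405762
pump: to go tool cm [-32.22   9.45 -10.04]  turn 1.0336350794226512
seat: to go tool cm [ 0.5   0.02 -0.92]  turn 0.0004 TCP in rest mm [-5.04 -0.22]
```

```bash
python3 -m inch '[{"slide":[0,0,0.08],"turn":0,"grip":2},{"slide":[0,0,0.12],"turn":0,"grip":2},{"slide":[0,0,0.12],"turn":0,"grip":2}]'; python3 w.py
```

```text
time: 8.85
eef_pos: [0.4784, 0.0543, 0.0305]
tcp_rot: [0.79, 0.613, -0.0, -0.0]
contact_force: [-3.0, 1.0, 4.8]
opening: 0.295
finger_force: 50.7
t 8.85 tcp [0.4784 0.0543 0.0305] yaw 1.3209 F tool [ 0.3 -3.2 -4.8] open 0.29511798513184706 ff 50.72216212749481
pump: to go tool cm [-32.23   9.42 -10.08]  turn 1.0335027763644946
seat: to go tool cm [ 0.5   0.01 -0.95]  turn 0.0005 TCP in rest mm [-4.99 -0.07]
```

```bash
python3 -m inch '[{"slide":[0,0,-0.05],"turn":0,"grip":2.8},{"slide":[0,0,-0.05],"turn":0,"grip":3.5},{"slide":[0,0,-0.05],"turn":0,"grip":4.5},{"slide":[0,0,-0.05],"turn":0,"grip":4.5},{"slide":[0,0,-0.05],"turn":0,"grip":4.5},{"slide":[0,0,-1],"turn":0,"grip":4.5},{"slide":[0,0,-3],"turn":0,"grip":4.5},{"slide":[0,0,-6],"turn":0,"grip":4.5},{"slide":[0,0,-8],"turn":0,"grip":4.5},{"slide":[0,0,-8],"turn":0,"grip":4.5}]'; python3 w.py; python3 look.py w4
```

```text
time: 9.85
eef_pos: [0.481, 0.0541, 0.1136]
tcp_rot: [0.79, 0.613, 0.003, 0.003]
contact_force: [0.6, 0.5, 0.4]
opening: 0.526
finger_force: 0.0
t 9.85 tcp [0.481  0.0541 0.1136] yaw 1.3209 F tool [ 0.6  0.5 -0.4] open 0.5261045354933734 ff 0.0
pump: to go tool cm [-32.27   9.19  -1.73]  turn 1.0334898963123367
seat: to go tool cm [ 0.45 -0.31  7.36]  turn 0.0005 TCP in rest mm [-4.55  2.51]
9.85 [0.4809876  0.05407519 0.11362886] yaw 1.3209101036876634 [-0.098 -0.008  2.136  0.     1.005  0.152]
```

View pics/w4.png

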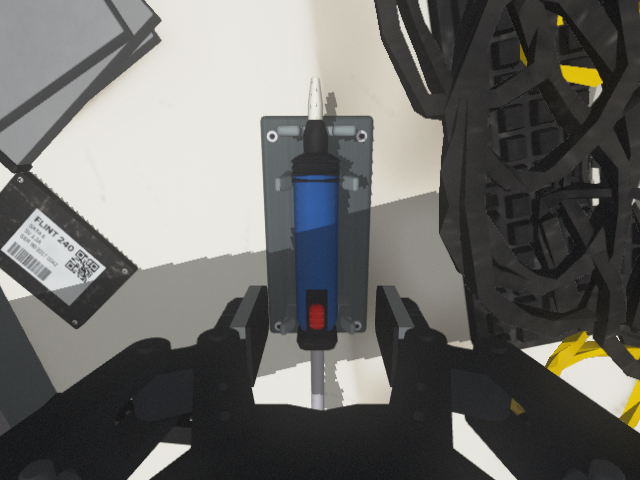

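The pump lies in both notches with its nozzle through the slot at (316,130) and trigger up at (316,316). Next I'll move behind the pull, shut the fingers and lower them.

```bash
python3 -m inch '[{"slide":[-5,0,0],"turn":0,"grip":3},{"slide":[-10,0,0],"turn":0,"grip":0},{"slide":[-14,0,0],"turn":0,"grip":0},{"slide":[-17.5,0,0],"turn":0,"grip":0},{"slide":[-17.5,0,0],"turn":0,"grip":0},{"slide":[-17.5,0,0],"turn":0,"grip":0},{"slide":[-17.5,0,0],"turn":0,"grip":0}]'; python3 w.py; python3 look.py w5
```

```text
time: 10.6
eef_pos: [0.4344, -0.1144, 0.1086]
tcp_rot: [0.79, 0.614, -0.0, -0.001]
contact_force: [0.9, 1.0, 0.4]
opening: 0.002
finger_force: 0.0
t 10.6 tcp [ 0.4344 -0.1144  0.1086] yaw 1.3213 F tool [ 1.2  0.7 -0.4] open 0.0015270973146422244 ff 0.0
pump: to go tool cm [-14.81   9.51  -2.29]  turn 1.0330863789281206
seat: to go tool cm [17.92  0.12  6.88]  turn 0.0009 TCP in rest mm [-179.26   -0.88]
10.6 [ 0.43440675 -0.11435132  0.10864089] yaw 1.3213136210718794 [-0.484 -0.077  2.213  0.     1.008 -0.235]
```

View pics/w5.png

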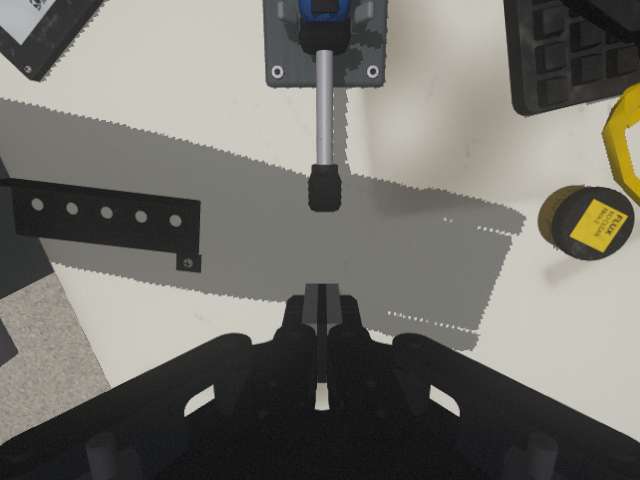

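The pull is at (324,190) with its rear edge at row 211. The shut fingers are at column 322, about 1 mm to the left, so I'll correct that while lowering.

```bash
python3 -m inch '[{"slide":[0,0.09,3],"turn":0,"grip":0},{"slide":[0,0.09,6],"turn":0,"grip":0},{"slide":[0,0.09,7.8],"turn":0,"grip":0},{"slide":[0.4,0.09,7.8],"turn":0,"grip":0},{"slide":[0.8,0.09,7.8],"turn":0,"grip":0},{"slide":[1.2,0.09,7.8],"turn":0,"grip":0},{"slide":[1.2,0.09,7.8],"turn":0,"grip":0}]'; python3 w.py; python3 -m inch '[{"slide":[0.1,0,0],"turn":0,"grip":0},{"slide":[0.2,0,0],"turn":0,"grip":0},{"slide":[0.3,0,0],"turn":0,"grip":0},{"slide":[0.3,0,0],"turn":0,"grip":0}]'; python3 w.py
```

```text
time: 11.35
eef_pos: [0.4399, -0.1035, 0.0329]
tcp_rot: [0.789, 0.614, 0.001, 0.001]
contact_force: [0.5, -0.8, 0.6]
opening: -0.006
finger_force: 0.0
t 11.35 tcp [ 0.4399 -0.1035  0.0329] yaw 1.3221 F tool [-0.6  0.7 -0.6] open -0.0060633583369507004 ff 0.0
pump: to go tool cm [-16.     9.26  -9.8 ]  turn 1.0322740948932763
seat: to go tool cm [16.74 -0.15 -0.71]  turn 0.0017 TCP in rest mm [-167.42    1.8 ]
time: 11.75
eef_pos: [0.4395, -0.101, 0.0318]
tcp_rot: [0.79, 0.613, 0.0, 0.0]
contact_force: [0.9, 0.5, -0.8]
opening: 0.002
finger_force: 0.0
t 11.75 tcp [ 0.4395 -0.101   0.0318] yaw 1.3207 F tool [0.7 0.7 0.8] open 0.0015984552719336942 ff 0.0
pump: to go tool cm [-16.22   9.36  -9.95]  turn 1.0337234659290848
seat: to go tool cm [16.5  -0.07 -0.82]  turn 0.0003 TCP in rest mm [-165.04    0.78]
```

```bash
python3 -m inch '[{"slide":[0.15,-0.07,0.2],"turn":0,"grip":0},{"slide":[0.3,-0.07,0.2],"turn":0,"grip":0},{"slide":[0.45,-0.07,0.2],"turn":0,"grip":0},{"slide":[0.6,-0.07,0.2],"turn":0,"grip":0}]'; python3 w.py;  python3 -m inch '[{"slide":[0.1,0,0],"turn":0,"grip":0},{"slide":[0.2,0,0],"turn":0,"grip":0},{"slide":[0.3,0,0],"turn":0,"grip":0}]'; python3 w.py|head -1;  python3 -m inch '[{"slide":[0.1,0,0],"turn":0,"grip":0},{"slide":[0.2,0,0],"turn":0,"grip":0},{"slide":[0.3,0,0],"turn":0,"grip":0},{"slide":[0.3,0,0],"turn":0,"grip":0}]'; python3 w.py
```

```text
time: 12.15
eef_pos: [0.4402, -0.0949, 0.0294]
tcp_rot: [0.79, 0.613, -0.0, -0.0]
contact_force: [0.1, -1.8, 0.2]
opening: 0.002
finger_force: 0.4
t 12.15 tcp [ 0.4402 -0.0949  0.0294] yaw 1.3208 F tool [-1.8  0.5 -0.2] open 0.0023803156397544595 ff 0.4142308708105702
pump: to go tool cm [-16.83   9.44 -10.18]  turn 1.0335761406365322
seat: to go tool cm [15.9   0.02 -1.06]  turn 0.0004 TCP in rest mm [-1.5897e+02 -1.3000e-01]
time: 12.45
eef_pos: [0.4411, -0.092, 0.0296]
tcp_rot: [0.79, 0.613, -0.0, -0.0]
contact_force: [-0.2, -0.9, -1.5]
opening: -0.0
finger_force: 0.4
t 12.45 tcp [ 0.4411 -0.092   0.0296] yaw 1.3209 F tool [-0.9 -0.   1.5] open -0.00018636985807422924 ff 0.4334619641304016
time: 12.85
eef_pos: [0.4418, -0.0898, 0.0297]
tcp_rot: [0.789, 0.614, -0.001, 0.001]
contact_force: [-2.0, -5.1, -0.3]
opening: 0.001
finger_force: 2.5
t 12.85 tcp [ 0.4418 -0.0898  0.0297] yaw 1.3218 F tool [-5.4 -0.6  0.3] open 0.0008459905524209608 ff 2.5027857162058353
pump: to go tool cm [-17.39   9.4  -10.12]  turn 1.032622923511954
seat: to go tool cm [15.36  0.   -1.05]  turn 0.0014 TCP in rest mm [-153.64    0.21]
```

Force is 5.4 N, so the shoulder is on the wall and the plunger is starting to move. I'll push on to about 20 mm.

```bash
python3 -m inch '[{"slide":[0.2,0,0],"turn":0,"grip":0},{"slide":[0.4,0,0],"turn":0,"grip":0},{"slide":[0.6,0,0],"turn":0,"grip":0},{"slide":[0.8,0,0],"turn":0,"grip":0},{"slide":[1.0,0,0],"turn":0,"grip":0},{"slide":[1.0,0,0],"turn":0,"grip":0}]'; python3 w.py|grep -v pump; python3 -m inch '[{"slide":[0.2,0,0],"turn":0,"grip":0},{"slide":[0.4,0,0],"turn":0,"grip":0},{"slide":[0.6,0,0],"turn":0,"grip":0},{"slide":[0.8,0,0],"turn":0,"grip":0},{"slide":[1.0,0,0],"turn":0,"grip":0},{"slide":[1.0,0,0],"turn":0,"grip":0}]'; python3 w.py | grep -v pump
```

```text
time: 13.45
eef_pos: [0.4442, -0.0804, 0.0297]
tcp_rot: [0.789, 0.614, -0.001, 0.001]
contact_force: [-1.6, -6.2, -0.7]
opening: -0.002
finger_force: 3.3
t 13.45 tcp [ 0.4442 -0.0804  0.0297] yaw 1.3219 F tool [-6.4  0.   0.7] open -0.002009133651148087 ff 3.346930928528309
seat: to go tool cm [14.39 -0.   -1.06]  turn 0.0015 TCP in rest mm [-143.93    0.24]
time: 14.05
eef_pos: [0.4466, -0.0711, 0.0298]
tcp_rot: [0.789, 0.614, -0.001, 0.001]
contact_force: [-2.1, -7.2, -0.6]
opening: -0.001
finger_force: 4.2
t 14.05 tcp [ 0.4466 -0.0711  0.0298] yaw 1.3224 F tool [-7.5 -0.3  0.6] open -0.0010150751312620649 ff 4.186633788049221
seat: to go tool cm [13.43  0.   -1.07]  turn 0.002 TCP in rest mm [-134.31    0.26]
```

```bash
python3 -m inch '[{"slide":[0.1,0,0],"turn":0,"grip":0},{"slide":[0.2,0,0],"turn":0,"grip":0},{"slide":[0.3,0,0],"turn":0,"grip":0},{"slide":[0.3,0,0],"turn":0,"grip":0}]'; python3 w.py|grep F; python3 -m inch '[{"slide":[0.1,0,0],"turn":0,"grip":0},{"slide":[0.2,0,0],"turn":0,"grip":0},{"slide":[0.3,0,0],"turn":0,"grip":0},{"slide":[0.3,0,0],"turn":0,"grip":0}]' ; python3 w.py | grep -v pump;python3 -m inch '[{"slide":[0.1,0,0],"turn":0,"grip":0},{"slide":[0.2,0,0],"turn":0,"grip":0},{"slide":[0.2,0,0],"turn":0,"grip":0},{"slide":[0.2,0,0],"turn":0,"grip":0}]' ; python3 w.py | grep -v pump
```

```text
time: 14.45
eef_pos: [0.4474, -0.0684, 0.0298]
tcp_rot: [0.789, 0.614, -0.001, 0.001]
contact_force: [-3.2, -8.6, -0.5]
opening: -0.002
finger_force: 4.4
t 14.45 tcp [ 0.4474 -0.0684  0.0298] yaw 1.3223 F tool [-9.1 -1.   0.6] open -0.002324518308719136 ff 4.43385299295187
time: 14.85
eef_pos: [0.4481, -0.0656, 0.0298]
tcp_rot: [0.789, 0.614, -0.001, 0.001]
contact_force: [-2.4, -9.0, -1.3]
opening: -0.001
finger_force: 4.7
t 14.85 tcp [ 0.4481 -0.0656  0.0298] yaw 1.3225 F tool [-9.4 -0.2  1.3] open -0.0014417020815264796 ff 4.685468673706055
seat: to go tool cm [12.86 -0.   -1.07]  turn 0.0021 TCP in rest mm [-128.62    0.29]
time: 15.25
eef_pos: [0.4485, -0.0638, 0.0298]
tcp_rot: [0.789, 0.614, -0.001, 0.001]
contact_force: [-1.8, -8.9, -1.4]
opening: -0.0
finger_force: 4.9
t 15.25 tcp [ 0.4485 -0.0638  0.0298] yaw 1.3224 F tool [-9.1  0.4  1.5] open -0.00023321776301250767 ff 4.8506129533052444
seat: to go tool cm [12.67 -0.   -1.07]  turn 0.002 TCP in rest mm [-126.77    0.28]
```

```bash
python3 -m inch '[{"slide":[0.05,0,0],"turn":0,"grip":0},{"slide":[0.1,0,0],"turn":0,"grip":0},{"slide":[0.15,0,0],"turn":0,"grip":0},{"slide":[0.15,0,0],"turn":0,"grip":0}]'; python3 w.py|grep -v pump; python3 -m inch '[{"slide":[0.05,0,0],"turn":0,"grip":0},{"slide":[0.1,0,0],"turn":0,"grip":0},{"slide":[0.15,0,0],"turn":0,"grip":0},{"slide":[0.15,0,0],"turn":0,"grip":0}]'; python3 w.py|grep -v pump
```

```text
time: 15.65
eef_pos: [0.4489, -0.0624, 0.0298]
tcp_rot: [0.789, 0.614, -0.001, 0.001]
contact_force: [-3.2, -9.5, -1.4]
opening: 0.0
finger_force: 5.0
t 15.65 tcp [ 0.4489 -0.0624  0.0298] yaw 1.3225 F tool [-10.   -0.8   1.5] open 0.0004571163879493569 ff 4.976891800761223
seat: to go tool cm [12.53 -0.   -1.07]  turn 0.0021 TCP in rest mm [-125.3    0.3]
time: 16.05
eef_pos: [0.4493, -0.061, 0.0298]
tcp_rot: [0.789, 0.614, -0.001, 0.001]
contact_force: [-2.7, -9.8, -0.2]
opening: 0.0
finger_force: 5.1
t 16.05 tcp [ 0.4493 -0.061   0.0298] yaw 1.3225 F tool [-10.2  -0.2   0.3] open 9.490689793079472e-05 ff 5.102981775999069
seat: to go tool cm [ 1.238e+01 -1.000e-02 -1.070e+00]  turn 0.0021 TCP in rest mm [-123.87    0.32]
```

Still linear, about 0.0875 N/mm on the pad, so there is no pre-catch rise yet. Next steps are small.

```bash
python3 -m inch '[{"slide":[0.05,0,0],"turn":0,"grip":0},{"slide":[0.1,0,0],"turn":0,"grip":0},{"slide":[0.15,0,0],"turn":0,"grip":0},{"slide":[0.15,0,0],"turn":0,"grip":0}]'; python3 w.py|grep -v pump; python3 -m inch '[{"slide":[0.05,0,0],"turn":0,"grip":0},{"slide":[0.1,0,0],"turn":0,"grip":0},{"slide":[0.15,0,0],"turn":0,"grip":0},{"slide":[0.15,0,0],"turn":0,"grip":0}]'; python3 w.py|grep -v pump
```

```text
time: 16.45
eef_pos: [0.4496, -0.0596, 0.0298]
tcp_rot: [0.789, 0.614, -0.002, 0.001]
contact_force: [-3.1, -10.7, -0.5]
opening: -0.0
finger_force: 5.2
t 16.45 tcp [ 0.4496 -0.0596  0.0298] yaw 1.3226 F tool [-11.1  -0.3   0.5] open -3.5826117876462974e-07 ff 5.229078903794289
seat: to go tool cm [12.24 -0.   -1.07]  turn 0.0022 TCP in rest mm [-122.42    0.31]
time: 16.85
eef_pos: [0.45, -0.0583, 0.0298]
tcp_rot: [0.789, 0.614, -0.002, 0.001]
contact_force: [-3.0, -10.5, 0.4]
opening: 0.001
finger_force: 5.6
t 16.85 tcp [ 0.45   -0.0583  0.0298] yaw 1.3228 F tool [-10.9  -0.3  -0.3] open 0.0014930133477461386 ff 5.567198395729065
seat: to go tool cm [12.1  -0.   -1.07]  turn 0.0024 TCP in rest mm [-121.09    0.33]
```

The rise has begun at about 32 mm, so I expect the catch near 40 mm.

```bash
python3 -m inch '[{"slide":[0.05,0,0],"turn":0,"grip":0},{"slide":[0.1,0,0],"turn":0,"grip":0},{"slide":[0.15,0,0],"turn":0,"grip":0},{"slide":[0.15,0,0],"turn":0,"grip":0}]'; python3 w.py|grep -v pump; python3 -m inch '[{"slide":[0.05,0,0],"turn":0,"grip":0},{"slide":[0.1,0,0],"turn":0,"grip":0},{"slide":[0.15,0,0],"turn":0,"grip":0},{"slide":[0.15,0,0],"turn":0,"grip":0}]'; python3 w.py|grep -v pump
```

```text
time: 17.25
eef_pos: [0.4503, -0.057, 0.0298]
tcp_rot: [0.789, 0.614, -0.002, 0.001]
contact_force: [-3.3, -11.4, -0.9]
opening: 0.0
finger_force: 5.7
t 17.25 tcp [ 0.4503 -0.057   0.0298] yaw 1.3229 F tool [-11.8  -0.4   1. ] open 0.00024799973016598084 ff 5.657208636403084
seat: to go tool cm [11.97 -0.   -1.08]  turn 0.0025 TCP in rest mm [-119.72    0.33]
time: 17.65
eef_pos: [0.4507, -0.0565, 0.0299]
tcp_rot: [0.789, 0.615, -0.003, 0.002]
contact_force: [-4.4, -15.8, 0.0]
opening: 0.004
finger_force: 7.8
t 17.65 tcp [ 0.4507 -0.0565  0.0299] yaw 1.324 F tool [-16.4  -0.4   0.1] open 0.004224817625791791 ff 7.811936438083649
seat: to go tool cm [ 1.191e+01 -1.000e-02 -1.090e+00]  turn 0.0036 TCP in rest mm [-119.17    0.53]
```

Force rose about 4.5 N in 0.5 mm, which looks like the buffer, so the click may have passed unseen between readings. I'll ease back gently to check whether the catch takes the load.

```bash
python3 -m inch '[{"slide":[-0.03,0,0],"turn":0,"grip":0},{"slide":[-0.06,0,0],"turn":0,"grip":0},{"slide":[-0.1,0,0],"turn":0,"grip":0},{"slide":[-0.1,0,0],"turn":0,"grip":0}]'; python3 w.py|grep -v pump; python3 -m inch '[{"slide":[-0.03,0,0],"turn":0,"grip":0},{"slide":[-0.06,0,0],"turn":0,"grip":0},{"slide":[-0.1,0,0],"turn":0,"grip":0},{"slide":[-0.1,0,0],"turn":0,"grip":0}]'; python3 w.py|grep -v pump
```

```text
time: 18.05
eef_pos: [0.4505, -0.0568, 0.0298]
tcp_rot: [0.789, 0.614, -0.002, 0.002]
contact_force: [-3.0, -11.8, 0.2]
opening: 0.002
finger_force: 6.3
t 18.05 tcp [ 0.4505 -0.0568  0.0298] yaw 1.3229 F tool [-12.2   0.   -0.1] open 0.0019175106036863575 ff 6.278175339102745
seat: to go tool cm [ 1.194e+01 -1.000e-02 -1.080e+00]  turn 0.0025 TCP in rest mm [-119.49    0.4 ]
time: 18.45
eef_pos: [0.4502, -0.0575, 0.0298]
tcp_rot: [0.789, 0.614, -0.002, 0.002]
contact_force: [-3.4, -11.4, 0.2]
opening: -0.002
finger_force: 6.0
t 18.45 tcp [ 0.4502 -0.0575  0.0298] yaw 1.3229 F tool [-11.9  -0.5  -0.1] open -0.0017804035167614278 ff 6.00648857653141
seat: to go tool cm [12.02 -0.   -1.08]  turn 0.0025 TCP in rest mm [-120.27    0.33]
```

```bash
python3 -m inch '[{"slide":[-0.03,0,0],"turn":0,"grip":0},{"slide":[-0.06,0,0],"turn":0,"grip":0},{"slide":[-0.1,0,0],"turn":0,"grip":0},{"slide":[-0.1,0,0],"turn":0,"grip":0}]'; python3 w.py|grep -v pump; python3 -m inch '[{"slide":[-0.03,0,0],"turn":0,"grip":0},{"slide":[-0.06,0,0],"turn":0,"grip":0},{"slide":[-0.1,0,0],"turn":0,"grip":0},{"slide":[-0.1,0,0],"turn":0,"grip":0}]'; python3 w.py|grep -v pump
```

```text
time: 18.85
eef_pos: [0.45, -0.0584, 0.0298]
tcp_rot: [0.789, 0.614, -0.002, 0.001]
contact_force: [-3.3, -10.7, 0.6]
opening: 0.002
finger_force: 5.6
t 18.85 tcp [ 0.45   -0.0584  0.0298] yaw 1.3227 F tool [-11.2  -0.6  -0.5] open 0.001570056295066064 ff 5.579620152711868
seat: to go tool cm [ 1.211e+01 -1.000e-02 -1.070e+00]  turn 0.0023 TCP in rest mm [-121.16    0.36]
time: 19.25
eef_pos: [0.4497, -0.0592, 0.0298]
tcp_rot: [0.789, 0.614, -0.002, 0.001]
contact_force: [-2.8, -9.8, 0.1]
opening: 0.004
finger_force: 5.3
t 19.25 tcp [ 0.4497 -0.0592  0.0298] yaw 1.3226 F tool [-10.2  -0.3  -0.1] open 0.004273821984133804 ff 5.290535017848015
seat: to go tool cm [12.2  -0.   -1.07]  turn 0.0022 TCP in rest mm [-122.02    0.28]
```

```bash
python3 -m inch '[{"slide":[-0.05,0,0],"turn":0,"grip":0},{"slide":[-0.1,0,0],"turn":0,"grip":0},{"slide":[-0.1,0,0],"turn":0,"grip":0},{"slide":[-0.1,0,0],"turn":0,"grip":0}]'; python3 w.py|grep -v pump; python3 -m inch '[{"slide":[-0.05,0,0],"turn":0,"grip":0},{"slide":[-0.1,0,0],"turn":0,"grip":0},{"slide":[-0.1,0,0],"turn":0,"grip":0},{"slide":[-0.1,0,0],"turn":0,"grip":0}]'; python3 w.py|grep -v pump
```

```text
time: 19.65
eef_pos: [0.4495, -0.0601, 0.0298]
tcp_rot: [0.789, 0.614, -0.002, 0.001]
contact_force: [-2.8, -10.1, -0.8]
opening: -0.002
finger_force: 5.2
t 19.65 tcp [ 0.4495 -0.0601  0.0298] yaw 1.3224 F tool [-10.5  -0.3   0.8] open -0.002079169526841473 ff 5.183814838528633
seat: to go tool cm [ 1.229e+01 -1.000e-02 -1.070e+00]  turn 0.002 TCP in rest mm [-122.97    0.31]
time: 20.05
eef_pos: [0.4492, -0.061, 0.0298]
tcp_rot: [0.789, 0.614, -0.002, 0.001]
contact_force: [-2.4, -10.5, 0.1]
opening: 0.002
finger_force: 5.1
t 20.05 tcp [ 0.4492 -0.061   0.0298] yaw 1.3225 F tool [-10.8   0.2  -0.1] open 0.001607448300265189 ff 5.1001545041799545
seat: to go tool cm [12.39 -0.   -1.07]  turn 0.0021 TCP in rest mm [-123.9     0.27]
```

The force follows the forward curve back down with no drop, so the catch has not engaged. I'll go forward again in finer steps with denser readings.

```bash
cat > q.py <<'E'
from h import *
s=ctrl.get_state();T=R.from_quat(s["tcp_rot"]).as_matrix();X=np.array([np.cos(1.3204),np.sin(1.3204)])
g=np.load("w2.npz");N=R.from_quat(g["tcp_rot"]).as_matrix();Q=g["eef_pos"]+N@[.0037,0,0]
print("%.2f p=%.2f F=%.1f 2ff=%.2f"%(s["time"],(s["eef_pos"]-Q)[:2]@X*1000+153.8,-(s["contact_force"]@T)[0],2*s["finger_force"]))
E
S='python3 q.py'
python3 -m inch '[{"slide":[0.08,0,0],"turn":0,"grip":0},{"slide":[0.16,0,0],"turn":0,"grip":0},{"slide":[0.16,0,0],"turn":0,"grip":0}]'>/dev/null; $S
python3 -m inch '[{"slide":[0.05,0,0],"turn":0,"grip":0},{"slide":[0.05,0,0],"turn":0,"grip":0}]'>/dev/null; $S
python3 -m inch '[{"slide":[0.05,0,0],"turn":0,"grip":0},{"slide":[0.05,0,0],"turn":0,"grip":0}]'>/dev/null; $S
python3 -m inch '[{"slide":[0.05,0,0],"turn":0,"grip":0},{"slide":[0.05,0,0],"turn":0,"grip":0}]'>/dev/null; $S
python3 -m inch '[{"slide":[0.05,0,0],"turn":0,"grip":0},{"slide":[0.05,0,0],"turn":0,"grip":0}]'>/dev/null; $S
python3 -m inch '[{"slide":[0.04,0,0],"turn":0,"grip":0},{"slide":[0.04,0,0],"turn":0,"grip":0}]'>/dev/null; $S
```

```text
20.35 p=31.49 F=10.6 2ff=10.48
20.55 p=31.92 F=11.4 2ff=10.63
20.75 p=32.36 F=11.2 2ff=10.97
20.95 p=32.76 F=12.3 2ff=11.29
21.15 p=33.20 F=11.5 2ff=11.44
21.35 p=33.38 F=12.9 2ff=12.51
```

```bash
S='python3 q.py'
python3 -m inch '[{"slide":[0.03,0,0],"turn":0,"grip":0},{"slide":[0.03,0,0],"turn":0,"grip":0}]'>/dev/null; $S
python3 -m inch '[{"slide":[0.03,0,0],"turn":0,"grip":0},{"slide":[0.03,0,0],"turn":0,"grip":0}]'>/dev/null; $S
python3 -m inch '[{"slide":[0.03,0,0],"turn":0,"grip":0},{"slide":[0.03,0,0],"turn":0,"grip":0}]'>/dev/null; $S
```

```text
21.55 p=33.47 F=13.3 2ff=13.32
21.75 p=34.12 F=10.5 2ff=10.99
21.95 p=34.43 F=11.5 2ff=11.72
```

```bash
S='python3 q.py'
python3 -m inch '[{"slide":[0.02,0,0],"turn":0,"grip":0},{"slide":[0.02,0,0],"turn":0,"grip":0}]'>/dev/null; $S
python3 -m inch '[{"slide":[0.02,0,0],"turn":0,"grip":0},{"slide":[0.02,0,0],"turn":0,"grip":0}]'>/dev/null; $S
python3 -m inch '[{"slide":[0.02,0,0],"turn":0,"grip":0},{"slide":[0.02,0,0],"turn":0,"grip":0}]'>/dev/null; $S
```

```text
22.15 p=34.53 F=12.0 2ff=12.27
22.35 p=34.58 F=12.4 2ff=12.84
22.55 p=34.65 F=12.5 2ff=13.42
```

Another steep spot. Before pressing on, I'll check with the wrist camera whether the pump is tilting or shifting under the push.

```bash
python3 look.py w6
python3 - <<'E'
from h import *
g=np.load("w2.npz");N=R.from_quat(g["tcp_rot"]).as_matrix();Q=g["eef_pos"]+N@[.0037,0,0];Q[2]=0
r=1.3204;A=np.c_[[np.cos(r),np.sin(r),0],[np.sin(r),-np.cos(r),0],[0,0,1]]
for n in("w4","w6"):
    f=np.load(n+".npz");c=cam("wrist",f);p,d=f["p"],f["d"]
    h=cv2.cvtColor(p,cv2.COLOR_RGB2HSV);b=(h[...,0]>100)&(h[...,0]<125)&(h[...,1]>120)
    r_=((h[...,0]<8)|(h[...,0]>172))&(h[...,1]>130)
    t=(cloud(c,d,b)-Q)@A*1000;t=t[(abs(t[:,1])<25)&(t[:,2]>30)]
    print(n,"blue x",np.percentile(t[:,0],[1,99]).round(1))
    for a in range(-50,50,15):
        s=t[(t[:,0]>a)&(t[:,0]<a+10)]
        if len(s)>20:print(a+5,"z",np.percentile(s[:,2],80).round(1),"y",np.percentile(s[:,1],[2,98]).mean().round(1))
    t=(cloud(c,d,r_)-Q)@A*1000;t=t[(abs(t[:,1])<15)&(t[:,2]>40)]
    if len(t):print("trig x",np.percentile(t[:,0],[2,98]).round(1),"z",t[:,2].max(),"y",np.median(t[:,1]))
E
```

```text
22.55 [ 0.45053199 -0.0564244   0.02983149] yaw 1.3233874434202832 [-0.346  0.08   2.234 -0.008  0.826 -0.093]
w4 blue x [-48.6  42.4]
-45 z 51.7 y -0.4
-30 z 52.0 y -0.4
-15 z 53.4 y -0.3
0 z 53.5 y -0.2
15 z 53.5 y -0.8
30 z 53.5 y -0.6
45 z 53.6 y -0.9
trig x [-48.3 -33.1] z 60.19951005528623 y -0.6397815990567011
w6 blue x [-46.6 -13. ]
-45 z 51.3 y 0.4
-30 z 52.2 y 0.3
-15 z 52.9 y 0.3
trig x [-39.7 -25.2] z 61.529102438439594 y 0.38014428361423147
```

View pics/w6.png

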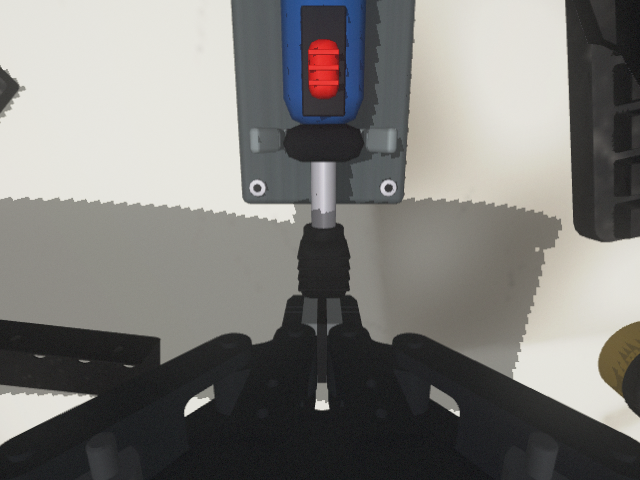

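The pump is level, pump_mid is at +3.5 mm (shoulder on the wall), the trigger is at (323,68), and the fingers are square behind the pull at (323,262). So the push is sound and the sawtooth is in the mechanism. The earlier ease-back showed no catch, so I'll go on carefully in small steps.

```bash
S='python3 q.py'
python3 -m inch '[{"slide":[0.03,0,0],"turn":0,"grip":0},{"slide":[0.03,0,0],"turn":0,"grip":0}]'>/dev/null; $S
python3 -m inch '[{"slide":[0.03,0,0],"turn":0,"grip":0},{"slide":[0.03,0,0],"turn":0,"grip":0}]'>/dev/null; $S
python3 -m inch '[{"slide":[0.03,0,0],"turn":0,"grip":0},{"slide":[0.03,0,0],"turn":0,"grip":0}]'>/dev/null; $S
```

```text
22.80 p=34.74 F=15.2 2ff=14.29
23.00 p=34.83 F=14.7 2ff=15.17
23.20 p=34.93 F=15.5 2ff=16.04
```

The stiffness is now exactly 9 N/mm, which is the buffer starting at about 34.4 mm. That puts the click around 32–33 mm. I'll ease back much more slowly this time, reading as I go.

```bash
S='python3 q.py'
python3 -m inch '[{"slide":[-0.01,0,0],"turn":0,"grip":0},{"slide":[-0.02,0,0],"turn":0,"grip":0},{"slide":[-0.03,0,0],"turn":0,"grip":0},{"slide":[-0.04,0,0],"turn":0,"grip":0},{"slide":[-0.05,0,0],"turn":0,"grip":0}]'>/dev/null; $S
python3 -m inch '[{"slide":[-0.01,0,0],"turn":0,"grip":0},{"slide":[-0.02,0,0],"turn":0,"grip":0},{"slide":[-0.03,0,0],"turn":0,"grip":0},{"slide":[-0.04,0,0],"turn":0,"grip":0},{"slide":[-0.05,0,0],"turn":0,"grip":0}]'>/dev/null; $S
python3 -m inch '[{"slide":[-0.01,0,0],"turn":0,"grip":0},{"slide":[-0.02,0,0],"turn":0,"grip":0},{"slide":[-0.03,0,0],"turn":0,"grip":0},{"slide":[-0.04,0,0],"turn":0,"grip":0}]'>/dev/null; $S
python3 -m inch '[{"slide":[-0.01,0,0],"turn":0,"grip":0},{"slide":[-0.02,0,0],"turn":0,"grip":0},{"slide":[-0.03,0,0],"turn":0,"grip":0}]'>/dev/null; $S
python3 -m inch '[{"slide":[-0.01,0,0],"turn":0,"grip":0},{"slide":[-0.02,0,0],"turn":0,"grip":0},{"slide":[-0.03,0,0],"turn":0,"grip":0}]'>/dev/null; $S
```

```text
23.70 p=34.77 F=15.2 2ff=14.29
24.20 p=34.62 F=12.1 2ff=12.86
24.60 p=34.48 F=12.0 2ff=11.72
24.90 p=34.39 F=10.8 2ff=10.88
25.20 p=34.27 F=10.2 2ff=10.05
```

Force has dropped below the spring line, so the catch is taking the load. I'll continue easing.

```bash
S='python3 q.py'
python3 -m inch '[{"slide":[-0.01,0,0],"turn":0,"grip":0},{"slide":[-0.02,0,0],"turn":0,"grip":0},{"slide":[-0.03,0,0],"turn":0,"grip":0},{"slide":[-0.04,0,0],"turn":0,"grip":0}]'>/dev/null; $S
python3 -m inch '[{"slide":[-0.01,0,0],"turn":0,"grip":0},{"slide":[-0.02,0,0],"turn":0,"grip":0},{"slide":[-0.03,0,0],"turn":0,"grip":0},{"slide":[-0.04,0,0],"turn":0,"grip":0}]'>/dev/null; $S
python3 -m inch '[{"slide":[-0.01,0,0],"turn":0,"grip":0},{"slide":[-0.02,0,0],"turn":0,"grip":0},{"slide":[-0.03,0,0],"turn":0,"grip":0},{"slide":[-0.04,0,0],"turn":0,"grip":0}]'>/dev/null; $S
```

```text
25.60 p=33.84 F=10.7 2ff=10.27
26.00 p=33.18 F=12.0 2ff=11.64
26.40 p=32.82 F=11.6 2ff=11.28
```

This is not the buffer: the plunger follows the same rising curve back with no catch. The rise starts at about 31.9 mm, so the catch should be near 40 mm, with stick-slip in between. I'll go forward again with settled readings and a force cap.

```bash
S='python3 q.py'
python3 -m inch '[{"slide":[0.05,0,0],"turn":0,"grip":0},{"slide":[0.1,0,0],"turn":0,"grip":0}]'>/dev/null; $S
python3 -m inch '[{"slide":[0,0,0],"turn":0,"grip":0}]'>/dev/null; $S
python3 -m inch '[{"slide":[0.05,0,0],"turn":0,"grip":0}]'>/dev/null; $S
python3 -m inch '[{"slide":[0.05,0,0],"turn":0,"grip":0}]'>/dev/null; $S
python3 -m inch '[{"slide":[0.05,0,0],"turn":0,"grip":0}]'>/dev/null; $S
python3 -m inch '[{"slide":[0.0,0,0],"turn":0,"grip":0}]'>/dev/null; $S
python3 -m inch '[{"slide":[0.0,0,0],"turn":0,"grip":0}]'>/dev/null; $S
```

```text
26.60 p=33.64 F=12.3 2ff=12.50
26.70 p=33.68 F=12.7 2ff=12.14
26.80 p=34.06 F=12.7 2ff=12.80
26.90 p=34.59 F=11.9 2ff=12.72
27.00 p=34.83 F=14.5 2ff=14.56
27.10 p=34.86 F=13.7 2ff=13.41
27.20 p=34.86 F=13.6 2ff=13.31
```

```bash
S='python3 q.py'
for i in 1; do python3 -m inch '[{"slide":[0.05,0,0],"turn":0,"grip":0},{"slide":[0.05,0,0],"turn":0,"grip":0}]'>/dev/null; $S; done
python3 -m inch '[{"slide":[0.05,0,0],"turn":0,"grip":0},{"slide":[0.05,0,0],"turn":0,"grip":0}]'>/dev/null; $S
python3 -m inch '[{"slide":[0.05,0,0],"turn":0,"grip":0},{"slide":[0.05,0,0],"turn":0,"grip":0}]'>/dev/null; $S
```

```text
27.40 p=35.02 F=14.5 2ff=14.80
27.60 p=35.17 F=16.2 2ff=16.26
27.80 p=35.33 F=17.3 2ff=17.72
```

```bash
S='python3 q.py'
python3 -m inch '[{"slide":[0,0,0],"turn":0,"grip":0},{"slide":[0,0,0],"turn":0,"grip":0},{"slide":[0,0,0],"turn":0,"grip":0},{"slide":[0,0,0],"turn":0,"grip":0}]'>/dev/null; $S; python3 -m inch '[{"slide":[0,0,0],"turn":0,"grip":0},{"slide":[0,0,0],"turn":0,"grip":0},{"slide":[0,0,0],"turn":0,"grip":0},{"slide":[0,0,0],"turn":0,"grip":0}]'>/dev/null; $S; python3 -c "
from plant import ctrl
s=ctrl.get_state();print(s['qpos'].round(4),s['wrist_torque'].round(3),s['contact_force'].round(1),s['tcp_rot'].round(4),s['joint_efforts'].round(2))"
```

```text
28.20 p=35.33 F=17.7 2ff=17.63
28.60 p=35.34 F=17.6 2ff=17.63
[-0.3427  0.0805  2.2337 -0.0106  0.8263 -0.0891] [-2.678  0.815  0.063] [ -5.8 -16.7  -0.4] [ 0.7886  0.6148 -0.003   0.0026] [ 7.890e+00 -2.508e+01 -2.147e+01  3.050e+00  1.700e-01  2.000e-02]
```

The plunger sticks whenever it stops and runs freely while moving. I'll back off slightly and run forward at a steady 5 mm/s, with a bounded end point and dense readings.

```bash
S='python3 q.py'
python3 -m inch '[{"slide":[-0.05,0,0],"turn":0,"grip":0},{"slide":[-0.1,0,0],"turn":0,"grip":0}]'>/dev/null; $S
python3 -m inch '[{"slide":[-0.05,0,0],"turn":0,"grip":0},{"slide":[-0.1,0,0],"turn":0,"grip":0}]'>/dev/null; $S
python3 -m inch '[{"slide":[-0.05,0,0],"turn":0,"grip":0},{"slide":[-0.05,0,0],"turn":0,"grip":0}]'>/dev/null; $S
python3 -m inch '[{"slide":[0.05,0,0],"turn":0,"grip":0}]'>/dev/null; $S
python3 -m inch '[{"slide":[0.05,0,0],"turn":0,"grip":0}]'>/dev/null; $S
python3 -m inch '[{"slide":[0.05,0,0],"turn":0,"grip":0}]'>/dev/null; $S
python3 -m inch '[{"slide":[0.05,0,0],"turn":0,"grip":0}]'>/dev/null; $S
python3 -m inch '[{"slide":[0.05,0,0],"turn":0,"grip":0}]'>/dev/null; $S
python3 -m inch '[{"slide":[0.05,0,0],"turn":0,"grip":0}]'>/dev/null; $S
python3 -m inch '[{"slide":[0.0,0,0],"turn":0,"grip":0}]'>/dev/null; $S
```

```text
28.80 p=35.01 F=13.4 2ff=13.54
29.00 p=34.70 F=10.2 2ff=10.71
29.20 p=34.21 F=12.2 2ff=12.07
29.30 p=34.31 F=15.1 2ff=14.69
29.40 p=34.46 F=17.7 2ff=16.26
29.50 p=34.61 F=18.3 2ff=17.76
29.60 p=35.13 F=16.4 2ff=16.46
29.70 p=35.66 F=16.6 2ff=16.69
29.80 p=35.98 F=18.0 2ff=17.83
29.90 p=36.07 F=16.1 2ff=16.57
```

It breaks free and advances to 36 mm. Continuing in short bounded runs.

```bash
S='python3 q.py'
python3 -m inch '[{"slide":[0.05,0,0],"turn":0,"grip":0}]'>/dev/null; $S
python3 -m inch '[{"slide":[0.05,0,0],"turn":0,"grip":0}]'>/dev/null; $S
python3 -m inch '[{"slide":[0.05,0,0],"turn":0,"grip":0}]'>/dev/null; $S
python3 -m inch '[{"slide":[0.0,0,0],"turn":0,"grip":0}]'>/dev/null; $S
```

```text
30.00 p=36.24 F=19.2 2ff=19.08
30.10 p=36.41 F=20.6 2ff=20.67
30.20 p=36.99 F=20.5 2ff=20.06
30.30 p=37.08 F=18.1 2ff=18.47
```

Break-away force keeps climbing. Before going on, I'll measure numerically whether the pump, pull or rod geometry has shifted.

```bash
python3 look.py w7
cat > geo.py <<'E'
from h import *
import sys
g=np.load("w2.npz");N=R.from_quat(g["tcp_rot"]).as_matrix();Q=g["eef_pos"]+N@[.0037,0,0];Q[2]=0
r=1.3204;A=np.c_[[np.cos(r),np.sin(r),0],[np.sin(r),-np.cos(r),0],[0,0,1]]
for n in sys.argv[1:]:
    f=np.load(n+".npz");c=cam("wrist",f);p,d=f["p"],f["d"]
    h=cv2.cvtColor(p,cv2.COLOR_RGB2HSV)
    L=lambda uv,z:((ray(c,uv,z)-Q)@A*1000).round(1).tolist()
    m=((h[...,0]<8)|(h[...,0]>172))&(h[...,1]>130);m[:,:290]=0;m[:,360:]=0;v,u=np.nonzero(m)
    print(n,"TCP",((f["eef_pos"]-Q)@A*1000).round(2),"trig rows",v.min(),v.max(),"x,y",L([(u.mean(),v.min()),(u.mean(),v.max()+1)],.059))
    V=p.astype(int).sum(2)[:,319:328].mean(1)
    rod=np.nonzero(V[130:300]>270)[0]+130
    print(" rod rows",rod.min(),rod.max()," x at z.044",L([(323,rod.min()),(323,rod.max()+1)],.044))
    C=(cloud(c,d,np.ones(d.shape,bool))-Q)@A*1000
    s=C[(abs(C[:,1])<9)&(C[:,0]<-70)&(C[:,0]>-112)&(C[:,2]>30)]
    for a in range(-112,-72,4):
        k=s[(s[:,0]>=a)&(s[:,0]<a+4)]
        if len(k):print("  x",a,"ztop",np.percentile(k[:,2],90).round(1),"y",np.percentile(k[:,1],[3,97]).round(1))
E
python3 geo.py w6 w7
```

```text
30.3 [ 0.45138332 -0.05413438  0.02998307] yaw 1.32469381892286 [-0.338  0.081  2.233 -0.011  0.826 -0.085]
w6 TCP [-119.15    0.39   29.83] trig rows 39 98 x,y [[-25.0, 0.4, 59.0], [-40.6, 0.4, 59.0]]
 rod rows 162 227  x at z.044 [[-59.5, 0.5, 44.0], [-82.7, 0.6, 44.0]]
  x -112 ztop 119.6 y [-5.7  5.9]
  x -108 ztop 120.1 y [-7.9  8. ]
  x -104 ztop 122.4 y [-8.7  8.7]
  x -100 ztop 128.2 y [-8.8  8.8]
  x -96 ztop 51.5 y [-7.9  8.3]
  x -92 ztop 51.3 y [-7.9  8.6]
  x -88 ztop 48.8 y [-6.4  7.8]
  x -84 ztop 46.7 y [-5.6  7.1]
  x -80 ztop 44.6 y [-3.8  4.9]
  x -76 ztop 44.6 y [-3.7  4.9]
w7 TCP [-116.72    0.64   29.98] trig rows 50 108 x,y [[-25.3, 0.5, 59.0], [-40.8, 0.6, 59.0]]
 rod rows 169 228  x at z.044 [[-59.4, 0.7, 44.0], [-80.7, 0.8, 44.0]]
  x -112 ztop 95.5 y [-8.7  8.7]
  x -108 ztop 119.9 y [-6.5  6.8]
  x -104 ztop 120.7 y [-8.2  8.4]
  x -100 ztop 126.6 y [-8.8  8.8]
  x -96 ztop 52.1 y [-7.9  8.6]
  x -92 ztop 51.7 y [-7.8  8.5]
  x -88 ztop 50.8 y [-7.   8.5]
  x -84 ztop 47.2 y [-6.1  7.7]
  x -80 ztop 44.7 y [-3.6  5.2]
  x -76 ztop 44.7 y [-3.6  5.1]
```

Run:
```python
from h import *
g=np.load("w2.npz");N=R.from_quat(g["tcp_rot"]).as_matrix();Q=g["eef_pos"]+N@[.0037,0,0];Q[2]=0
r=1.3204;A=np.c_[[np.cos(r),np.sin(r),0],[np.sin(r),-np.cos(r),0],[0,0,1]]
for n,col,a,b in(("w5",325,40,240),("w6",323,130,260),("w7",323,130,260)):
    f=np.load(n+".npz");c=cam("wrist",f);V=f["p"].astype(int).sum(2)[:,col-3:col+4].mean(1)
    print(n,V[a:b:6].astype(int).tolist())
    rod=np.nonzero(V[a:b]>(150 if n!="w5" else 250))[0]+a
    k=rod[np.r_[0,np.cumsum(np.diff(rod)>2)]==0] if n=="w5" else rod
    e=((ray(c,[(col,k.min()),(col,k.max()+1)],.044)-Q)@A*1000)[:,0];print(k.min(),k.max(),e.round(1),"len",(e[0]-e[1]).round(1))
    C=(cloud(c,f["d"],np.ones(f["d"].shape,bool))-Q)@A*1000
    s=C[(abs(C[:,1])<3)&(C[:,2]>48.5)&(C[:,2]<56)&(C[:,0]<-75)];print("pull top x",np.percentile(s[:,0],[1,99]).round(1))
```

```text
w5 [108, 105, 483, 486, 486, 486, 487, 491, 491, 492, 491, 493, 493, 494, 493, 495, 495, 493, 488, 492, 491, 158, 139, 134, 134, 131, 125, 126, 118, 352, 350, 350, 348, 353]
50 164 [ -68.5 -126.6] len 58.0
pull top x [-151.4 -131.6]
w6 [113, 120, 121, 116, 117, 106, 608, 607, 605, 603, 603, 600, 599, 598, 364, 360, 362, 131, 124, 114, 122, 119]
161 228 [-59.2 -83.1] len 23.9
pull top x [-108.8  -87.5]
w7 [190, 105, 120, 123, 117, 117, 113, 609, 599, 606, 603, 604, 601, 594, 365, 362, 360, 129, 125, 112, 116, 120]
130 228 [-46.6 -80.7] len 34.1
pull top x [-106.2  -84.8]
```

The pump hasn't moved (mid at about +3.3) and the plunger is truly at about 36.5 mm. I'll continue in small steps.

```bash
S='python3 q.py'
python3 -m inch '[{"slide":[0.04,0,0],"turn":0,"grip":0}]'>/dev/null; $S
python3 -m inch '[{"slide":[0.04,0,0],"turn":0,"grip":0}]'>/dev/null; $S
python3 -m inch '[{"slide":[0.04,0,0],"turn":0,"grip":0}]'>/dev/null; $S
```

```text
30.45 p=37.74 F=15.7 2ff=15.58
30.55 p=38.61 F=14.1 2ff=14.38
30.65 p=39.39 F=11.2 2ff=12.91
```

Force is falling as it jumps in, which looks like the dip. I'll hold and read.

```bash
S='python3 q.py'
python3 -m inch '[{"slide":[0,0,0],"turn":0,"grip":0}]'>/dev/null; $S
python3 -m inch '[{"slide":[-0.02,0,0],"turn":0,"grip":0},{"slide":[-0.04,0,0],"turn":0,"grip":0}]'>/dev/null; $S
python3 -m inch '[{"slide":[-0.02,0,0],"turn":0,"grip":0},{"slide":[-0.04,0,0],"turn":0,"grip":0}]'>/dev/null; $S
```

```text
30.75 p=39.77 F=11.7 2ff=11.31
30.95 p=39.72 F=11.3 2ff=11.32
31.15 p=38.93 F=13.0 2ff=12.34
```

Not held yet; this seems to be the falling flank just before the click. I'll go forward a touch further.

```bash
S='python3 q.py'
python3 -m inch '[{"slide":[0.04,0,0],"turn":0,"grip":0},{"slide":[0.08,0,0],"turn":0,"grip":0}]'>/dev/null; $S
python3 -m inch '[{"slide":[0.03,0,0],"turn":0,"grip":0}]'>/dev/null; $S
python3 -m inch '[{"slide":[0.03,0,0],"turn":0,"grip":0}]'>/dev/null; $S
```

```text
31.35 p=39.78 F=11.5 2ff=11.06
31.45 p=40.57 F=8.5 2ff=8.71
31.55 p=41.20 F=8.4 2ff=8.56
```

```bash
S='python3 q.py'
python3 -m inch '[{"slide":[0,0,0],"turn":0,"grip":0}]'>/dev/null; $S
python3 -m inch '[{"slide":[0.02,0,0],"turn":0,"grip":0}]'>/dev/null; $S
python3 -m inch '[{"slide":[0,0,0],"turn":0,"grip":0}]'>/dev/null; $S
```

```text
31.65 p=41.37 F=7.6 2ff=7.85
31.75 p=41.73 F=6.5 2ff=6.51
31.85 p=42.18 F=5.8 2ff=5.72
```

```bash
S='python3 q.py'
python3 -m inch '[{"slide":[0,0,0],"turn":0,"grip":0}]'>/dev/null; $S
python3 -m inch '[{"slide":[0,0,0],"turn":0,"grip":0}]'>/dev/null; $S
python3 -m inch '[{"slide":[0.02,0,0],"turn":0,"grip":0}]'>/dev/null; $S
python3 -m inch '[{"slide":[0,0,0],"turn":0,"grip":0}]'>/dev/null; $S
```

```text
31.95 p=42.21 F=5.5 2ff=5.71
32.05 p=42.22 F=5.7 2ff=5.73
32.15 p=42.30 F=6.0 2ff=6.62
32.25 p=42.31 F=6.9 2ff=6.29
```

Force is now well below the 12.4 N spring line, with a stiff footing. I'll ease very slowly.

```bash
S='python3 q.py'
python3 -m inch '[{"slide":[-0.02,0,0],"turn":0,"grip":0},{"slide":[-0.02,0,0],"turn":0,"grip":0}]'>/dev/null; $S
python3 -m inch '[{"slide":[-0.02,0,0],"turn":0,"grip":0},{"slide":[-0.02,0,0],"turn":0,"grip":0}]'>/dev/null; $S
python3 -m inch '[{"slide":[-0.02,0,0],"turn":0,"grip":0},{"slide":[-0.02,0,0],"turn":0,"grip":0}]'>/dev/null; $S
python3 -m inch '[{"slide":[-0.02,0,0],"turn":0,"grip":0},{"slide":[-0.02,0,0],"turn":0,"grip":0}]'>/dev/null; $S
```

```text
32.45 p=42.22 F=6.1 2ff=5.73
32.65 p=42.13 F=5.1 2ff=5.23
32.85 p=42.12 F=6.0 2ff=5.26
33.05 p=42.12 F=5.0 2ff=5.16
```

```bash
S='python3 q.py'
python3 -m inch '[{"slide":[-0.02,0,0],"turn":0,"grip":0},{"slide":[-0.03,0,0],"turn":0,"grip":0},{"slide":[-0.03,0,0],"turn":0,"grip":0}]'>/dev/null; $S
python3 -m inch '[{"slide":[-0.02,0,0],"turn":0,"grip":0},{"slide":[-0.03,0,0],"turn":0,"grip":0},{"slide":[-0.03,0,0],"turn":0,"grip":0}]'>/dev/null; $S
```

```text
33.35 p=42.04 F=5.4 2ff=4.64
33.65 p=41.90 F=3.9 2ff=3.57
```

The force is falling steadily toward zero, so the catch is holding. A little more easing.

```bash
S='python3 q.py'
python3 -m inch '[{"slide":[-0.02,0,0],"turn":0,"grip":0},{"slide":[-0.04,0,0],"turn":0,"grip":0},{"slide":[-0.04,0,0],"turn":0,"grip":0}]'>/dev/null; $S
python3 -m inch '[{"slide":[-0.02,0,0],"turn":0,"grip":0},{"slide":[-0.04,0,0],"turn":0,"grip":0},{"slide":[-0.04,0,0],"turn":0,"grip":0}]'>/dev/null; $S
python3 -m inch '[{"slide":[-0.02,0,0],"turn":0,"grip":0},{"slide":[-0.04,0,0],"turn":0,"grip":0},{"slide":[-0.04,0,0],"turn":0,"grip":0}]'>/dev/null; $S
```

```text
33.95 p=40.66 F=10.1 2ff=8.80
34.25 p=38.80 F=12.6 2ff=13.12
34.55 p=37.66 F=15.7 2ff=16.09
```

That was only the bottom of the dip before the click, and it slid back gently on the finger. I'll go forward again and push through the far side of the dip.

```bash
S='python3 q.py'
python3 -m inch '[{"slide":[0.04,0,0],"turn":0,"grip":0},{"slide":[0.08,0,0],"turn":0,"grip":0},{"slide":[0.12,0,0],"turn":0,"grip":0},{"slide":[0.14,0,0],"turn":0,"grip":0}]'>/dev/null; $S
python3 -m inch '[{"slide":[0.03,0,0],"turn":0,"grip":0},{"slide":[0.03,0,0],"turn":0,"grip":0}]'>/dev/null; $S
python3 -m inch '[{"slide":[0.03,0,0],"turn":0,"grip":0},{"slide":[0.03,0,0],"turn":0,"grip":0}]'>/dev/null; $S
```

```text
34.95 p=39.90 F=12.3 2ff=10.99
35.15 p=40.88 F=9.8 2ff=10.03
35.35 p=41.48 F=7.2 2ff=7.53
```

```bash
S='python3 q.py'; $S
python3 -m inch '[{"slide":[0.03,0,0],"turn":0,"grip":0},{"slide":[0.03,0,0],"turn":0,"grip":0}]'>/dev/null; $S
python3 -m inch '[{"slide":[0.03,0,0],"turn":0,"grip":0},{"slide":[0.03,0,0],"turn":0,"grip":0}]'>/dev/null; $S
python3 -m inch '[{"slide":[0.03,0,0],"turn":0,"grip":0},{"slide":[0.03,0,0],"turn":0,"grip":0}]'>/dev/null; $S
```

```text
35.35 p=41.48 F=7.2 2ff=7.53
35.55 p=42.23 F=7.0 2ff=5.92
35.75 p=42.39 F=6.4 2ff=6.74
35.95 p=42.50 F=7.7 2ff=7.46
```

```bash
S='python3 q.py'
python3 -m inch '[{"slide":[0.05,0,0],"turn":0,"grip":0},{"slide":[0.05,0,0],"turn":0,"grip":0}]'>/dev/null; $S
python3 -m inch '[{"slide":[0.05,0,0],"turn":0,"grip":0},{"slide":[0.05,0,0],"turn":0,"grip":0}]'>/dev/null; $S
python3 -m inch '[{"slide":[0.05,0,0],"turn":0,"grip":0},{"slide":[0.05,0,0],"turn":0,"grip":0}]'>/dev/null; $S
```

```text
36.15 p=42.72 F=8.9 2ff=8.77
36.35 p=42.91 F=9.6 2ff=9.85
36.55 p=43.15 F=11.1 2ff=11.40
```

```bash
S='python3 q.py'
python3 -m inch '[{"slide":[0.04,0,0],"turn":0,"grip":0},{"slide":[0.04,0,0],"turn":0,"grip":0}]'>/dev/null; $S
python3 -m inch '[{"slide":[0.04,0,0],"turn":0,"grip":0},{"slide":[0.04,0,0],"turn":0,"grip":0}]'>/dev/null; $S
```

```text
36.75 p=43.35 F=11.6 2ff=12.09
36.95 p=43.62 F=13.0 2ff=12.59
```

The force has come back to the spring line and flattened (12.6 N at 43.6 mm), so the dip is fully passed. Easing to test the catch.

```bash
S='python3 q.py'
python3 -m inch '[{"slide":[-0.02,0,0],"turn":0,"grip":0},{"slide":[-0.04,0,0],"turn":0,"grip":0}]'>/dev/null; $S
python3 -m inch '[{"slide":[-0.02,0,0],"turn":0,"grip":0},{"slide":[-0.04,0,0],"turn":0,"grip":0}]'>/dev/null; $S
python3 -m inch '[{"slide":[-0.02,0,0],"turn":0,"grip":0},{"slide":[-0.04,0,0],"turn":0,"grip":0}]'>/dev/null; $S
python3 -m inch '[{"slide":[-0.02,0,0],"turn":0,"grip":0},{"slide":[-0.04,0,0],"turn":0,"grip":0}]'>/dev/null; $S
```

```text
37.15 p=43.30 F=11.1 2ff=11.79
37.35 p=43.09 F=10.9 2ff=10.80
37.55 p=42.95 F=9.4 2ff=9.77
37.75 p=42.79 F=8.4 2ff=8.69
```

Indistinguishable from the forward curve so far. To be sure of the click I'll go forward about 0.7 mm beyond before the final ease, stopping well short of the buffer.

```bash
S='python3 q.py'
python3 -m inch '[{"slide":[0.05,0,0],"turn":0,"grip":0},{"slide":[0.1,0,0],"turn":0,"grip":0},{"slide":[0.14,0,0],"turn":0,"grip":0},{"slide":[0.16,0,0],"turn":0,"grip":0}]'>/dev/null; $S
python3 -m inch '[{"slide":[0.03,0,0],"turn":0,"grip":0},{"slide":[0.03,0,0],"turn":0,"grip":0}]'>/dev/null; $S
python3 -m inch '[{"slide":[0.03,0,0],"turn":0,"grip":0},{"slide":[0.03,0,0],"turn":0,"grip":0}]'>/dev/null; $S
```

```text
38.15 p=43.65 F=12.2 2ff=12.61
38.35 p=43.89 F=13.0 2ff=12.65
38.55 p=44.17 F=12.5 2ff=12.70
```

Now on the pure spring slope (12.63 to 12.70 N), which means it is past the click and before the buffer. Easing back very gently.

```bash
S='python3 q.py'
python3 -m inch '[{"slide":[-0.02,0,0],"turn":0,"grip":0},{"slide":[-0.04,0,0],"turn":0,"grip":0},{"slide":[-0.06,0,0],"turn":0,"grip":0},{"slide":[-0.08,0,0],"turn":0,"grip":0}]'>/dev/null; $S
python3 -m inch '[{"slide":[-0.02,0,0],"turn":0,"grip":0},{"slide":[-0.04,0,0],"turn":0,"grip":0},{"slide":[-0.06,0,0],"turn":0,"grip":0},{"slide":[-0.08,0,0],"turn":0,"grip":0}]'>/dev/null; $S
python3 -m inch '[{"slide":[-0.02,0,0],"turn":0,"grip":0},{"slide":[-0.04,0,0],"turn":0,"grip":0},{"slide":[-0.06,0,0],"turn":0,"grip":0}]'>/dev/null; $S
python3 -m inch '[{"slide":[-0.02,0,0],"turn":0,"grip":0},{"slide":[-0.04,0,0],"turn":0,"grip":0},{"slide":[-0.06,0,0],"turn":0,"grip":0}]'>/dev/null; $S
```

```text
38.95 p=43.41 F=11.9 2ff=12.20
39.35 p=42.99 F=9.6 2ff=10.29
39.65 p=42.79 F=8.6 2ff=8.69
39.95 p=42.57 F=6.9 2ff=7.05
```

```bash
S='python3 q.py'
python3 -m inch '[{"slide":[-0.02,0,0],"turn":0,"grip":0},{"slide":[-0.04,0,0],"turn":0,"grip":0},{"slide":[-0.05,0,0],"turn":0,"grip":0}]'>/dev/null; $S
python3 -m inch '[{"slide":[-0.02,0,0],"turn":0,"grip":0},{"slide":[-0.03,0,0],"turn":0,"grip":0},{"slide":[-0.03,0,0],"turn":0,"grip":0}]'>/dev/null; $S
python3 -m inch '[{"slide":[-0.02,0,0],"turn":0,"grip":0},{"slide":[-0.02,0,0],"turn":0,"grip":0},{"slide":[-0.02,0,0],"turn":0,"grip":0}]'>/dev/null; $S
```

```text
40.25 p=42.41 F=5.5 2ff=5.85
40.55 p=42.31 F=5.2 2ff=5.24
40.85 p=42.32 F=5.5 2ff=5.20
```

```bash
S='python3 q.py'
python3 -m inch '[{"slide":[-0.02,0,0],"turn":0,"grip":0},{"slide":[-0.03,0,0],"turn":0,"grip":0},{"slide":[-0.03,0,0],"turn":0,"grip":0}]'>/dev/null; $S
python3 -m inch '[{"slide":[-0.02,0,0],"turn":0,"grip":0},{"slide":[-0.03,0,0],"turn":0,"grip":0},{"slide":[-0.03,0,0],"turn":0,"grip":0}]'>/dev/null; $S
python3 -m inch '[{"slide":[-0.02,0,0],"turn":0,"grip":0},{"slide":[-0.03,0,0],"turn":0,"grip":0},{"slide":[-0.03,0,0],"turn":0,"grip":0}]'>/dev/null; $S
```

```text
41.15 p=42.23 F=4.8 2ff=4.62
41.45 p=42.09 F=3.5 2ff=3.51
41.75 p=41.90 F=1.9 2ff=1.91
```

Now 1.9 N and still falling, already below the earlier slip-back level. Continuing to zero.

```bash
S='python3 q.py'
python3 -m inch '[{"slide":[-0.02,0,0],"turn":0,"grip":0},{"slide":[-0.03,0,0],"turn":0,"grip":0},{"slide":[-0.03,0,0],"turn":0,"grip":0}]'>/dev/null; $S
python3 -m inch '[{"slide":[-0.02,0,0],"turn":0,"grip":0},{"slide":[-0.04,0,0],"turn":0,"grip":0},{"slide":[-0.05,0,0],"turn":0,"grip":0},{"slide":[-0.05,0,0],"turn":0,"grip":0}]'>/dev/null; $S
python3 -m inch '[{"slide":[-0.03,0,0],"turn":0,"grip":0},{"slide":[-0.06,0,0],"turn":0,"grip":0},{"slide":[-0.1,0,0],"turn":0,"grip":0},{"slide":[-0.1,0,0],"turn":0,"grip":0}]'>/dev/null; $S
```

```text
42.05 p=41.69 F=-0.0 2ff=0.03
42.45 p=40.90 F=-0.7 2ff=0.00
42.85 p=39.81 F=0.7 2ff=0.00
```

Force is zero and the catch alone holds the plunger. I'll back away, lift clear and verify.

```bash
python3 -m inch '[{"slide":[-0.5,0,0],"turn":0,"grip":0},{"slide":[-1.5,0,0],"turn":0,"grip":0},{"slide":[-3,0,0],"turn":0,"grip":0},{"slide":[-4,0,-1],"turn":0,"grip":0},{"slide":[-4,0,-4],"turn":0,"grip":0},{"slide":[-4,0,-8],"turn":0,"grip":0},{"slide":[-4,0,-9],"turn":0,"grip":0},{"slide":[-4,0,-9],"turn":0,"grip":0},{"slide":[-4,0,-9],"turn":0,"grip":0}]'; python3 look.py w8; python3 geo.py w8 | head -3
python3 - <<'E'
from h import *
g=np.load("w2.npz");N=R.from_quat(g["tcp_rot"]).as_matrix();Q=g["eef_pos"]+N@[.0037,0,0];Q[2]=0
r=1.3204;A=np.c_[[np.cos(r),np.sin(r),0],[np.sin(r),-np.cos(r),0],[0,0,1]]
f=np.load("w8.npz");c=cam("wrist",f)
C=(cloud(c,f["d"],np.ones(f["d"].shape,bool))-Q)@A*1000
s=C[(abs(C[:,1])<3)&(C[:,2]>48.5)&(C[:,2]<56)&(C[:,0]<-75)&(C[:,0]>-170)];print("pull top x",np.percentile(s[:,0],[1,99]).round(1),"z",np.median(s[:,2]))
for a in(-50,-20,0):
    k=C[(abs(C[:,1])<8)&(C[:,2]>35)&(C[:,0]>a)&(C[:,0]<a+10)];print(a,np.percentile(k[:,2],50) if len(k) else None)
E
```

```text
time: 43.75
eef_pos: [0.4409, -0.09, 0.119]
tcp_rot: [0.79, 0.613, -0.0, -0.0]
contact_force: [0.1, -0.6, -0.2]
opening: -0.001
finger_force: 0.0
43.75 [ 0.44089969 -0.09001339  0.1189827 ] yaw 1.3204993432009888 [-0.428 -0.093  2.206 -0.     1.03  -0.177]
w8 TCP [-154.08   -0.62  118.98] trig rows 7 42 x,y [[-25.3, 0.0, 59.0], [-41.2, 0.0, 59.0]]
 rod rows 164 283  x at z.044 [[-101.6, -0.1, 44.0], [-176.7, -0.1, 44.0]]
  x -104 ztop 49.8 y [-6.4  7.2]
pull top x [-100.7  -80.6] z 50.23485384642172
-50 52.35553688058472
-20 50.72892501267786
0 None
```

The plunger is held at about 42 mm, and the pump is seated with its shoulder on the wall. The robot is clear of everything.

```bash
python3 -c "
from plant import ctrl
print(ctrl.sign_off())"
```

```text
the job is handed in; nothing more can be done
None
```

The job is handed in: the pump lies in its rest with its nozzle in the slot and trigger up, and the catch alone holds the plunger at about 42 mm. The pull reads zero force, and the robot is clear. Finding the catch took several passes, with one uncommanded slide-back of about 1.2 mm on the finger before the click and pushes of up to about 21 N.

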